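Pin and fill the spice rack

ROBOT

A 6-joint arm with a two-finger parallel gripper is mounted at the origin on the work surface. World frame = base frame: x ahead of the robot, y to its left, z up, the work surface at z = 0. Lengths are in m, angles in degrees, forces in N, time in s.
With the tool pointing down it reaches from about 0.4 to 0.825 m from the base axis. Payload 7 kg.
Tool frame: the origin (TCP) lies midway between the tips of the shut fingers; the grasp point (between the pads) lies 19 mm behind it; z points along the fingers, y is the direction in which the jaws open and shut (so a half turn about z gives the same grasp; the last joint's range is limited). The gripper opens to 88 mm and grips with 3 to 60 N. Pads are 19 mm wide; open, the fingers measure 130 mm over their backs; the gripper's body (78 mm by 193 mm) begins 47 mm behind the grasp point.
Start: joints at [-52.649, 20.546, 0.682, 0, -70.136, -16.507], TCP at [0.24, -0.631, 0.227] pointing down, gripper open.
Joint ranges: [-176.03, 176.03], [-82.01, 121.73], [-58.28, 71.71], [-173.87, 95.51], [-174.79, -0.11], [-173.66, 173.66]. Speed limits (degrees/s): [136.94, 136.94, 172.46, 180, 180, 180].

INTERFACE

Orientations are given as [roll, pitch, yaw] about the fixed x, y, z axes, in that order (R = Rz(yaw) Ry(pitch) Rx(roll)).
In Python, from plant import r gives the robot as it stands. The module is installed in compiled form; this text tells all that it offers.
- The arm moves only by the tool send_rows, never from a script. Its argument "motion" is a list of rows, each an object with "travel": the shift along the tool's x, y, z in m, a list of three; "spin": the turn about the tool's z in degrees. In form: [{"travel": [tx, ty, tz], "spin": spin}, ...]. A call has 1 to 5 rows; each row shifts and turns the pose as measured when the row begins, along the tool's axes as they then stand; what a row does not reach is not made up. A row lasts 1/12 s, in which the tool goes at most 41.7 mm and 7.16 degrees, less where a joint would pass 70% of its speed; a pose out of reach is approached as far as the arm can. A call is refused whole if a number of a shift passes 0.0417 or a number of a turn 7.16, either way. A call with a gripper value outside its range is refused whole. "gripper" is the gripper command: -1 is shut, 1 is fully open, values between are in proportion, set as the call begins (left out, the last holds). The fingers move at their own pace and stop on an object; "squeeze" is the grip in N (left out, the last holds). Time passes only in rows, so rows that do not move let the fingers close. It gives the time, the measured TCP pose, the force and the opening at its end, in the units of the state.
- r.get_state(): the state, without advancing time (a new reading comes with each control period).
- r.capture(name): name is "scene" or "top"; returns (picture, depth): 400x640x3 uint8, blue, green, red; 400x640 float32, m along the optical axis (not along the pixel's ray), 0 where there is no reading.
- r.get_calibration(name): a dict with "fov_y" (degrees; the focal length in pixels is half the picture's height over the tangent of half this angle, whatever the lens; pixels are square), "cx", "cy" (the principal point, pixels), "origin" and "orientation" of the camera in the world. Camera axes: x right, y down, z forward; pixel columns grow to the right and rows downward; lengths in m; the calibration is good to about 2 mm. A picture is of the moment at which its call begins. get_calibration takes no time and is no camera call.
- r.close_job(): hands the job in, once; it reports no verdict.
Trained networks look in the newest picture that a camera, given by its name, has taken for a name from the list of things; names that differ only in an ending like _2 or _b are one class to them, and where a whole thing is asked for, a point or a joint stands for the part that bears it (a point fixed in the world has none). Each returns a list of dicts, best first, with "conf" (0 to 1); they miss things now and then, are a little off and sometimes report something else, mostly with a low value. They report only what shows in the picture. A call takes as long as a camera call.
- r.boxes_of(camera, target): "at" ([x, y, z] in m, in the coordinates of the camera as it stood for that picture, good to about 4 mm: the middle of the surface that is visible of it).
- r.pinpoint(camera, target): "at" ([x, y, z] in m, in the coordinates of the camera as it stood for that picture, good to about 4 mm: a listed point, or the origin of a listed thing).
The state is a dict: "time_s": time; "joints": joint angles; "qd": joint speeds; "joint_torque": joint torques, N m; "tcp_pos": TCP position; "eef_rot": TCP orientation; "contact_force": force on the tool from outside, world axes, zero at the start; "moment": the same for the moment, N m; "gripper_width": finger opening in m.
Only numpy, scipy, OpenCV 4.12 (cv2) and the standard library are available. Lean on these libraries where they do the work, as an engineer would, in place of code of your own. Each camera call takes 0.05 s, during which the arm holds its last target. There are 200 camera calls.

TASK

The two-step spice rack has only been put together dry: take the mallet and knock all four dowels down flush with their steps, driving them with the mallet only, before anything goes on the rack. Then stand all the tall spice jars upright on the upper step and all the squat tins upright on the lower step, and leave the mallet with its head in the large compartment of the tool tray. Leave the other things on the counter where they are.

Things in the scene. Friction and masses are not known exactly. Their poses are not given: they have to be found in the camera images.
- rack: Fixed two-step spice rack of pale wood, 160 deep (x) x 300 wide (y) x 110 high. Origin: centre of its footprint on the counter; x to the back (high side), y along the steps, z up. Two flat treads, each 80 x 300 x 15 thick. A strip 6 wide, 8 high, over the middle 230 of the length runs along each tread's front edge and the upper one's back edge: clear depth 68 (upper), 74 (lower).
- lower_step (a point): Centre of the lower tread's top surface, 50 above the counter, 40 in front (-x) of the rack's origin; axes as the rack's. An upright riser board closes the back of this step up to the upper tread, whose front edge is 40 behind this point.
- upper_step (a point): Centre of the upper tread's top surface, 110 above the counter, 40 behind (+x) the rack's origin; axes as the rack's.
- dowel1: Round wooden dowel, 12 diameter, standing upright in the lower step, left end (+y), 132 from the middle of the step and halfway across its depth. Origin at the centre of its top end. At first it stands 6 to 14 proud of the tread; it slides straight down against about 6 N of friction, stays where it is left, and can go 1 below flush.
- dowel2: Round wooden dowel, 12 diameter, standing upright in the lower step, right end (-y), 132 from the middle of the step and halfway across its depth. Origin at the centre of its top end. At first it stands 6 to 14 proud of the tread; it slides straight down against about 6 N of friction, stays where it is left, and can go 1 below flush.
- dowel3: Round wooden dowel, 12 diameter, standing upright in the upper step, left end (+y), 132 from the middle of the step and halfway across its depth. Origin at the centre of its top end. At first it stands 6 to 14 proud of the tread; it slides straight down against about 6 N of friction, stays where it is left, and can go 1 below flush.
- dowel4: Round wooden dowel, 12 diameter, standing upright in the upper step, right end (-y), 132 from the middle of the step and halfway across its depth. Origin at the centre of its top end. At first it stands 6 to 14 proud of the tread; it slides straight down against about 6 N of friction, stays where it is left, and can go 1 below flush.
- mallet: Rubber mallet, 320 g: black round head, 56 diameter x 76 high, standing on one of its two flat striking faces; straight pale wooden handle sticking out level to its -x, 20 wide (y) x 26 tall (z), reaching 175 from the head's axis, centre line 40 above the lower face. Origin: centre of the lower face, z up along the head. Centre of mass about 16 from the head's axis, towards the handle.
- mallet_head (a point): Centre of the mallet's head, 38 above the origin on the head's axis.
- tray: Plywood tool tray, 260 long (x) x 170 wide (y), walls 25 high and 5 thick, floor 5 thick, not movable. Origin at the centre of its underside. A divider along x at y = -35 cuts off a narrow side compartment (-y side) that holds a screwdriver; the large compartment, 250 x 112, is free.
- tray_floor (a point): Centre of the floor of the tray's large compartment; axes as the tray's.
- jar1: Tall spice jar, amber glass with a steel screw lid, 46 diameter x 108 high (lid the same diameter), about 160 g, standing upright. Origin at the centre of its underside. May be absent.
- jar2: Tall spice jar, amber glass with a steel screw lid, 46 diameter x 108 high (lid the same diameter), about 160 g, standing upright. Origin at the centre of its underside. May be absent.
- jar3: Tall spice jar, amber glass with a steel screw lid, 46 diameter x 108 high (lid the same diameter), about 160 g, standing upright. Origin at the centre of its underside. May be absent.
- tin1: Squat round metal spice tin, 58 diameter x 45 high, about 140 g, standing upright. Origin at the centre of its underside. May be absent.
- tin2: Squat round metal spice tin, 58 diameter x 45 high, about 140 g, standing upright. Origin at the centre of its underside. May be absent.
- tin3: Squat round metal spice tin, 58 diameter x 45 high, about 140 g, standing upright. Origin at the centre of its underside. May be absent.
- salt_bowl: Bystander: small dark wooden salt bowl, 68 diameter x 42 high. Origin at the centre of its underside.
- pepper_mill: Bystander: dark turned-wood pepper mill, 58 diameter at the foot x 150 high. Origin at the centre of its underside.
- mug: Bystander: white mug, 80 diameter x 92 high, with a handle. Origin at the centre of its underside.
- honey_jar: Bystander: wide honey jar with a brass lid and a paper label, 72 diameter x 85 high; not one of the spice jars. Origin at the centre of its underside.
- timer: Bystander: white kitchen timer, 66 diameter x 62 high. Origin at the centre of its underside.
- cork_block: Bystander: cork sanding block, 90 x 55 x 30 high. Origin at the centre of its underside.

How it is judged (in metres and radians):
On the way:
1. all four dowels are home (less than 2 mm proud) while every jar and tin still stands off the rack, on the counter (z of each of dowel1, dowel2 in the frame of lower_step below 0.002 m and z of each of dowel3, dowel4 in the frame of upper_step below 0.002 m and height (world z) of each of jar1, jar2, jar3, tin1, tin2, tin3 below 0.03 m), for 0.2 s.
At the end, for the whole second after the job is handed in: All dowels under 2 mm proud; every jar present upright (0.1 rad) on the upper step and every tin on the lower: foot within 6 mm of the step in height, 32 mm of its middle line, 145 mm of its centre along it; the mallet's head inside the tray's large compartment; all at rest (z of each of dowel1, dowel2 in the frame of lower_step below 0.002 m and z of each of dowel3, dowel4 in the frame of upper_step below 0.002 m and z of jar1 in the frame of upper_step between -0.006 and 0.006 m and x of jar1 in the frame of upper_step between -0.032 and 0.032 m and y of jar1 in the frame of upper_step between -0.145 and 0.145 m and angle between each of jar1, jar2, jar3, tin1, tin2, tin3's own z axis and vertical below 0.1 rad and linear speed of each of jar1, jar2, jar3, tin1, tin2, tin3, mallet below 0.03 m/s and z of jar2 in the frame of upper_step between -0.006 and 0.006 m and x of jar2 in the frame of upper_step between -0.032 and 0.032 m and y of jar2 in the frame of upper_step between -0.145 and 0.145 m and z of jar3 in the frame of upper_step between -0.006 and 0.006 m and x of jar3 in the frame of upper_step between -0.032 and 0.032 m and y of jar3 in the frame of upper_step between -0.145 and 0.145 m and z of tin1 in the frame of lower_step between -0.006 and 0.006 m and x of tin1 in the frame of lower_step between -0.032 and 0.032 m and y of tin1 in the frame of lower_step between -0.145 and 0.145 m and z of tin2 in the frame of lower_step between -0.006 and 0.006 m and x of tin2 in the frame of lower_step between -0.032 and 0.032 m and y of tin2 in the frame of lower_step between -0.145 and 0.145 m and z of tin3 in the frame of lower_step between -0.006 and 0.006 m and x of tin3 in the frame of lower_step between -0.032 and 0.032 m and y of tin3 in the frame of lower_step between -0.145 and 0.145 m and x of mallet_head in the frame of tray_floor between -0.115 and 0.115 m and y of mallet_head in the frame of tray_floor between -0.055 and 0.055 m and z of mallet_head in the frame of tray_floor below 0.055 m); the robot touches nothing.
It fails at once if a dowel that is not yet home is pushed (over 4 N) by the gripper, the arm, a jar or a tin instead of the mallet ((z of dowel1 in the frame of lower_step above 0.002 m and contact force between any of the fingers, the arm, jar1, jar2, jar3, tin1, tin2, tin3 and dowel1 above 4 N) or (z of dowel2 in the frame of lower_step above 0.002 m and contact force between any of the fingers, the arm, jar1, jar2, jar3, tin1, tin2, tin3 and dowel2 above 4 N) or (z of dowel3 in the frame of upper_step above 0.002 m and contact force between any of the fingers, the arm, jar1, jar2, jar3, tin1, tin2, tin3 and dowel3 above 4 N) or (z of dowel4 in the frame of upper_step above 0.002 m and contact force between any of the fingers, the arm, jar1, jar2, jar3, tin1, tin2, tin3 and dowel4 above 4 N)).
It fails at once if a bystander is shoved more than 40 mm or tipped over (distance of any of salt_bowl, pepper_mill, mug, honey_jar, timer, cork_block from where it was at the start of the episode above 0.04 m or angle between any of salt_bowl, pepper_mill, mug, honey_jar, timer, cork_block's own z axis and vertical above 0.5 rad).
Of jar1, jar2, jar3, tin1, tin2, tin3 only 4 to 6 are there at a start; the rules pass over those that are not, and their reading is None.
At some moment in a run one of tin1, tin2, tin3, mallet may be knocked a few centimetres aside while the robot is not near it.
It also fails if it takes over 210 s, if anything falls off the work surface, if the arm or the gripper's body presses on something with over 40 N, if the wrist force passes 120 N, or if a joint passes its speed limit or range.

## Working session

There is one attempt and no reset: what is moved stays moved. The work goes in short steps, Python scripts to look and compute and a tool call to move; the robot and the scene stay as the last step left them, time stands still between calls to the robot, and variables do not carry over. Pictures are saved under pics/ and viewed, about 12 in all and at most 16, crops included, and the job is handed in when it is done.

Besides the shell and the picture viewer there is one more tool, called after "Request:" as name([rows], argument=value, ...), one row to a line, values as JSON. send_rows: Moves the arm, as the interface text tells. Its arguments: {"type":"object","properties":{"motion":{"type":"array"},"gripper":{"type":"number"},"squeeze":{"type":"number"}},"required":["motion"]}

```bash
mkdir -p pics; cat > h.py <<'E'
import numpy as np,cv2
from scipy.spatial.transform import Rotation as R
from plant import r
def cal(n):
    c=r.get_calibration(n); return c
def T(n):
    c=cal(n); o=np.array(c["orientation"],float)
    M=R.from_euler('xyz',o,degrees=True).as_matrix() if o.size==3 else (R.from_quat(o).as_matrix() if o.size==4 else o.reshape(3,3))
    return M,np.array(c["origin"])
def w(n,p): M,o=T(n); return M@np.array(p)+o
def cloud(n,d):
    c=cal(n); f=200/np.tan(np.radians(c["fov_y"]/2)); v,u=np.mgrid[:400,:640]
    M,o=T(n); return np.stack([(u-c["cx"])/f*d,(v-c["cy"])/f*d,d],-1)@M.T+o
def find(n,t,k=3,pin=True):
    return [(np.round(w(n,q["at"]),3).tolist(),round(q["conf"],2)) for q in (r.pinpoint if pin else r.boxes_of)(n,t)[:k]]
def st():
    s=r.get_state(); print(s["time_s"],s["tcp_pos"],s["eef_rot"],s["contact_force"],s["gripper_width"])
E
python3 - <<'E'
from h import *
st()
for n in("scene","top"):
    print(cal(n)); p,d=r.capture(n); cv2.imwrite(f"pics/{n}0.png",p); np.save(f"{n}0.npy",d)
for t in "rack lower_step upper_step dowel1 dowel3 mallet tray_floor tray jar1 tin1 salt_bowl pepper_mill mug honey_jar timer cork_block".split():
    print(t,find("top",t,4))
for t in "mallet jar1 tin1 dowel1 rack".split(): print("scene",t,find("scene",t,4))
E
```

```text
0.0 [ 0.23998282 -0.6303719   0.2256036 ] [ 1.79904663e+02 -7.07005909e-03 -1.59164802e+02] [0.27335409 0.36513398 0.30631213] 0.08775277626404125
{'fov_y': 44.710970417523654, 'cx': 314.24473491642544, 'cy': 199.6499549309241, 'origin': array([1.77893282, 0.18242469, 1.06653465]), 'orientation': array([-126.76425738,    0.64569431,   95.43452016])}
{'fov_y': 47.34111670417165, 'cx': 317.1048355227604, 'cy': 199.7149255358393, 'origin': array([0.34860755, 0.03308666, 1.79268169]), 'orientation': array([-1.74337183e+02, -1.70322983e-01, -8.84459942e+01])}
rack [([0.623, -0.046, 0.001], 0.96), ([0.415, 0.055, 0.0], 0.72)]
lower_step [([0.584, -0.041, 0.054], 0.63), ([0.455, -0.386, 0.001], 0.22)]
upper_step [([0.66, -0.049, 0.111], 0.56)]
dowel1 []
dowel3 []
mallet [([0.416, 0.056, 0.0], 0.77), ([0.661, -0.424, -0.002], 0.72), ([0.381, 0.191, 0.001], 0.62), ([0.624, -0.047, 0.002], 0.28)]
tray_floor [([0.452, -0.366, 0.004], 0.56), ([0.659, -0.424, -0.002], 0.47)]
tray [([0.45, -0.386, 0.001], 0.72)]
jar1 [([0.332, 0.319, -0.001], 0.45), ([0.519, 0.424, -0.003], 0.45), ([0.525, 0.295, 0.0], 0.44)]
tin1 [([0.622, 0.287, -0.0], 0.45)]
salt_bowl [([0.332, 0.32, -0.0], 0.72), ([0.385, 0.191, -0.001], 0.48)]
pepper_mill [([0.335, 0.321, -0.003], 0.59), ([0.677, 0.422, 0.002], 0.55)]
mug [([0.689, -0.317, -0.0], 0.95)]
honey_jar [([0.449, 0.516, 0.0], 0.65)]
timer [([0.37, -0.202, -0.003], 0.46)]
cork_block []
scene mallet [([0.42, 0.055, -0.001], 0.68), ([0.513, 0.422, -0.002], 0.65)]
scene jar1 [([0.526, 0.288, -0.004], 0.9), ([0.515, 0.425, 0.001], 0.84), ([0.336, 0.316, -0.001], 0.64)]
scene tin1 [([0.628, 0.29, -0.001], 0.87)]
scene dowel1 []
scene rack [([0.687, -0.319, -0.001], 0.56)]
```

View pics/top0.png

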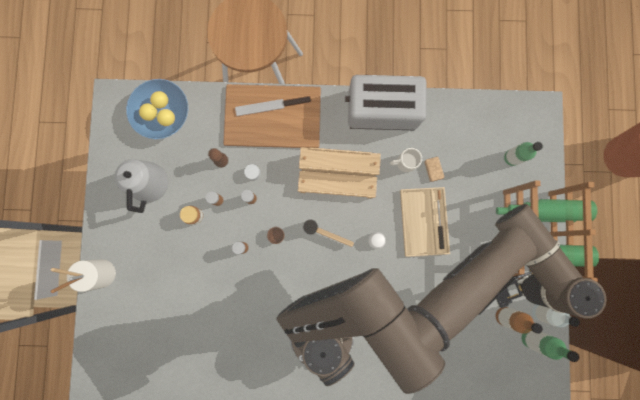

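View pics/scene0.png

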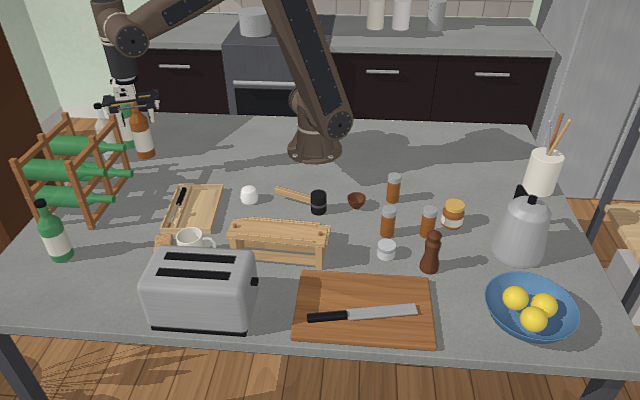

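The top view shows the rack near (340,173) and the mallet head at (311,227), with its handle pointing to (350,244). The jars are at (248,197), (214,199) and (240,248), one tin is at (252,172), and the tray is at (425,220). The scene view agrees: three jars, and a tin at (387,250). Next I'll use the depth image for precise poses.

```bash
cat >> h.py <<'E'
def rect(P):
    (c,s,a)=cv2.minAreaRect((P[:,:2]*1000).astype(np.float32)); return np.round(c,1),np.round(s,1),round(a,1)
def sel(C,x0,x1,y0,y1,z0,z1):
    P=C.reshape(-1,3); return P[(P[:,0]>x0)&(P[:,0]<x1)&(P[:,1]>y0)&(P[:,1]<y1)&(P[:,2]>z0)&(P[:,2]<z1)]
E
python3 - <<'E'
from h import *
C=cloud("top",np.load("top0.npy")); 
print("upper",rect(sel(C,.5,.75,-.25,.15,.1,.113)),"lower",rect(sel(C,.5,.75,-.25,.15,.042,.056)))
P=sel(C,.5,.75,-.25,.15,.113,.14); print("above upper",np.round(P[np.argsort(P[:,1])],3)[::max(1,len(P)//25)].tolist())
P=sel(C,.36,.5,-.0,.13,.066,.09); print("mallet head",rect(P),cv2.minEnclosingCircle((P[:,:2]*1000).astype(np.float32)),P[:,2].mean())
P=sel(C,.3,.5,-.15,.03,.03,.065); print("handle",rect(P),len(P))
P=sel(C,.25,.62,-.55,-.25,.018,.04); print("tray",rect(P),len(P))
for n,x,y,z in(("jar",.525,.291,.1),("jar",.516,.424,.1),("jar",.334,.318,.1),("tin",.625,.289,.04)):
    P=sel(C,x-.05,x+.05,y-.05,y+.05,z-.01,z+.02); print(n,cv2.minEnclosingCircle((P[:,:2]*1000).astype(np.float32)),P[:,2].mean(),len(P))
print(C[300,150], "floor check")
E
```

```text
upper (array([665.4, -48.6]), array([299.2,  82. ]), 87.1) lower (array([588.6, -73.3]), array([129.6, 365.6]), 7.3)
above upper [[0.663, -0.194, 0.115], [0.647, -0.18, 0.114], [0.68, -0.171, 0.117], [0.669, -0.157, 0.113], [0.627, -0.146, 0.115], [0.688, -0.138, 0.113], [0.622, -0.127, 0.123], [0.683, -0.115, 0.118], [0.652, -0.104, 0.12], [0.682, -0.093, 0.116], [0.64, -0.083, 0.116], [0.64, -0.072, 0.114], [0.636, -0.057, 0.113], [0.67, -0.049, 0.116], [0.673, -0.037, 0.116], [0.706, -0.025, 0.122], [0.635, -0.012, 0.113], [0.638, -0.001, 0.115], [0.629, 0.01, 0.126], [0.657, 0.022, 0.113], [0.675, 0.034, 0.113], [0.69, 0.045, 0.113], [0.659, 0.059, 0.114], [0.667, 0.074, 0.115], [0.677, 0.086, 0.119], [0.677, 0.101, 0.116]]
mallet head (array([419.1,  54.8]), array([52.9, 49. ]), 1.4) ((418.4239196777344, 54.667449951171875), 27.663330078125) 0.07678797705306563
handle (array([382.2, -39.3]), array([147.4,  20.1]), 69.2) 206
tray (array([ 468.6, -387.2]), array([292.5, 172.6]), 4.6) 612
jar ((525.41162109375, 293.04632568359375), 22.855058670043945) 0.10856261210445609 120
jar ((515.2880249023438, 423.2155456542969), 23.571630477905273) 0.10758033465238666 132
jar ((332.2753601074219, 317.4251708984375), 22.531583786010742) 0.10842910548699385 123
tin ((625.9429321289062, 287.85699462890625), 29.180631637573242) 0.04512449979501201 183
[ 0.11977047  0.66718313 -0.00099185] floor check
```

```bash
cat >> h.py <<'E'
import json
def plan(*wps,step=.038,turn=7):
    """wps: (x,y,z,yaw or None); prints rows in tool axes, in calls of 5"""
    s=r.get_state(); p=np.array(s["tcp_pos"]); y=s["eef_rot"][2]; rows=[]
    for q in wps:
        t=np.array(q[:3],float); dy=0 if q[3] is None else (q[3]-y+180)%360-180
        n=max(1,int(np.ceil(max(np.linalg.norm(t-p)/step,abs(dy)/turn)-.05)))
        for i in range(n):
            d=R.from_euler('xyz',[180,0,y],degrees=True).as_matrix().T@((t-p)/(n-i)); d=np.round(d,3); sp=round(-dy/n,1)
            rows.append({"travel":(d+0).tolist(),"spin":sp}); p=p+R.from_euler('xyz',[180,0,y],degrees=True).as_matrix()@d; y-=sp
        y=y if q[3] is None else q[3]
    for i in range(0,len(rows),5): print(json.dumps(rows[i:i+5]).replace(" ",""))
E
python3 - <<'E'
from h import *
plan((.45,-.25,.22,-135),(.418,.055,.16,-110.8))
E
```

```text
[{"travel":[-0.028,0.023,0.001],"spin":-2.0},{"travel":[-0.028,0.022,0.001],"spin":-2.0},{"travel":[-0.029,0.022,0.0],"spin":-2.0},{"travel":[-0.03,0.02,0.001],"spin":-2.0},{"travel":[-0.031,0.019,0.0],"spin":-2.0}]
[{"travel":[-0.031,0.018,0.001],"spin":-2.0},{"travel":[-0.032,0.017,0.0],"spin":-2.0},{"travel":[-0.033,0.016,0.001],"spin":-2.0},{"travel":[-0.033,0.015,0.0],"spin":-2.0},{"travel":[-0.033,0.014,0.001],"spin":-2.0}]
[{"travel":[-0.034,0.013,0.0],"spin":-2.0},{"travel":[-0.035,0.012,0.001],"spin":-2.0},{"travel":[-0.021,0.027,0.007],"spin":-2.7},{"travel":[-0.023,0.025,0.007],"spin":-2.7},{"travel":[-0.024,0.024,0.007],"spin":-2.7}]
[{"travel":[-0.025,0.023,0.006],"spin":-2.7},{"travel":[-0.026,0.022,0.007],"spin":-2.7},{"travel":[-0.027,0.021,0.006],"spin":-2.7},{"travel":[-0.028,0.02,0.007],"spin":-2.7},{"travel":[-0.029,0.018,0.006],"spin":-2.7}]
[{"travel":[-0.029,0.017,0.007],"spin":-2.7}]
```

Request:
send_rows([
  {"travel": [-0.028, 0.023, 0.001], "spin": -2.0},
  {"travel": [-0.028, 0.022, 0.001], "spin": -2.0},
  {"travel": [-0.029, 0.022, 0.0], "spin": -2.0},
  {"travel": [-0.03, 0.02, 0.001], "spin": -2.0},
  {"travel": [-0.031, 0.019, 0.0], "spin": -2.0},
], gripper=1, squeeze=50)

```text
time_s: 1.57
tcp_pos: [0.3268, -0.4731, 0.2208]
eef_rot: [179.9, -0.1, -149.3]
contact_force: [1.4, 0.2, 0.4]
gripper_width: 0.0877
```

Request:
send_rows([
  {"travel": [-0.031, 0.018, 0.001], "spin": -2.0},
  {"travel": [-0.032, 0.017, 0.0], "spin": -2.0},
  {"travel": [-0.033, 0.016, 0.001], "spin": -2.0},
  {"travel": [-0.033, 0.015, 0.0], "spin": -2.0},
  {"travel": [-0.033, 0.014, 0.001], "spin": -2.0},
])

```text
time_s: 1.98
tcp_pos: [0.417, -0.3069, 0.2187]
eef_rot: [-180.0, -0.0, -138.9]
contact_force: [1.7, -0.3, 0.5]
gripper_width: 0.0874
```

Request:
send_rows([
  {"travel": [-0.034, 0.013, 0.0], "spin": -2.0},
  {"travel": [-0.035, 0.012, 0.001], "spin": -2.0},
  {"travel": [-0.021, 0.027, 0.007], "spin": -2.7},
  {"travel": [-0.023, 0.025, 0.007], "spin": -2.7},
  {"travel": [-0.024, 0.024, 0.007], "spin": -2.7},
])

```text
time_s: 2.4
tcp_pos: [0.4455, -0.1323, 0.1982]
eef_rot: [-179.6, 0.1, -126.1]
contact_force: [1.1, 1.0, -0.1]
gripper_width: 0.0878
```

Request:
send_rows([
  {"travel": [-0.025, 0.023, 0.006], "spin": -2.7},
  {"travel": [-0.026, 0.022, 0.007], "spin": -2.7},
  {"travel": [-0.027, 0.021, 0.006], "spin": -2.7},
  {"travel": [-0.028, 0.02, 0.007], "spin": -2.7},
])

```text
time_s: 2.73
tcp_pos: [0.4275, 0.0097, 0.1719]
eef_rot: [-179.4, 0.2, -114.7]
contact_force: [0.7, 1.0, 0.7]
gripper_width: 0.0877
```

```bash
python3 - <<'E'
from h import *
p,d=r.capture("scene"); C=cloud("scene",d)
print(find("scene","mallet"),find("scene","tin1"))
P=sel(C,.36,.5,0.0,.12,.068,.082); print("head top",rect(P),len(P))
p,d=r.capture("top"); cv2.imwrite("pics/top1.png",p); print(find("top","tin1"))
plan((.4185,.055,.1,-110.8),(.4185,.055,.025,-110.8))
E
```

```text
[([0.419, 0.056, 0.003], 0.67)] [([0.629, 0.293, 0.002], 0.78)]
head top (array([421.3,  56.8]), array([60.9, 52.1]), 5.4) 139
[([0.628, -0.047, -0.002], 0.69), ([0.623, 0.289, 0.0], 0.61)]
[{"travel":[-0.013,0.009,0.024],"spin":-1.3},{"travel":[-0.013,0.009,0.024],"spin":-1.3},{"travel":[-0.013,0.009,0.024],"spin":-1.3},{"travel":[0.0,0.0,0.037],"spin":-0.0},{"travel":[0.0,0.0,0.038],"spin":-0.0}]
```

View pics/top1.png

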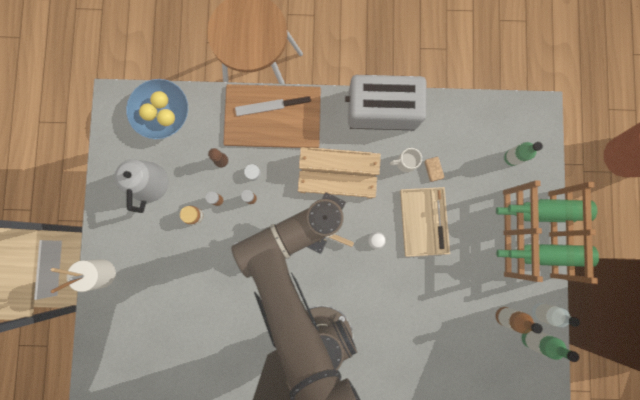

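The table now shows clear of any hidden tins, so there are 3 jars and 1 tin. The mallet is still where I measured it, so I'll go down and grasp its head.

Request:
send_rows([
  {"travel": [-0.013, 0.009, 0.02], "spin": -1.3},
  {"travel": [-0.013, 0.009, 0.02], "spin": -1.3},
  {"travel": [-0.014, 0.009, 0.015], "spin": -1.3},
  {"travel": [-0.002, 0.001, 0.0], "spin": 0},
])

```text
time_s: 3.32
tcp_pos: [0.4222, 0.0554, 0.1173]
eef_rot: [-179.2, 0.3, -111.4]
contact_force: [0.2, -0.5, -0.0]
gripper_width: 0.0874
```

```bash
python3 - <<'E'
from h import *
st();plan((.4185,.055,.1,-110.8),(.4185,.055,.025,-110.8),step=.03)
E
```

```text
3.3167 [0.42222377 0.05543338 0.11730431] [-179.18707534    0.34625069 -111.39534866] [ 0.17101911 -0.54606816 -0.00504989] 0.08735528476813909
[{"travel":[0.002,0.003,0.017],"spin":-0.6},{"travel":[0.0,0.0,0.025],"spin":-0.0},{"travel":[0.0,0.0,0.025],"spin":-0.0},{"travel":[0.0,0.0,0.025],"spin":-0.0}]
```

Request:
send_rows([
  {"travel": [0.002, 0.003, 0.017], "spin": -0.6},
  {"travel": [0, 0, 0.025], "spin": 0},
  {"travel": [0, 0, 0.025], "spin": 0},
  {"travel": [0, 0, 0.025], "spin": 0},
  {"travel": [0, 0, 0.0], "spin": 0},
])

```text
time_s: 3.73
tcp_pos: [0.4252, 0.0512, 0.0259]
eef_rot: [-178.9, 0.6, -111.3]
contact_force: [-0.8, -0.1, -0.4]
gripper_width: 0.0877
```

Request:
send_rows([
  {"travel": [0, 0, 0], "spin": 0},
  {"travel": [0, 0, 0], "spin": 0},
  {"travel": [0, 0, 0], "spin": 0},
  {"travel": [0, 0, 0], "spin": 0},
  {"travel": [0, 0, 0], "spin": 0},
], gripper=-1, squeeze=50)

```text
time_s: 4.15
tcp_pos: [0.4281, 0.0494, 0.0303]
eef_rot: [-178.7, 0.8, -111.7]
contact_force: [-0.8, 1.6, -0.3]
gripper_width: 0.0597
```

Request:
send_rows([
  {"travel": [0, 0, 0], "spin": 0},
  {"travel": [0, 0, 0], "spin": 0},
  {"travel": [0, 0, 0], "spin": 0},
])

```text
time_s: 4.4
tcp_pos: [0.4286, 0.0499, 0.0319]
eef_rot: [-178.6, 0.9, -111.7]
contact_force: [0.1, 0.5, -3.4]
gripper_width: 0.0561
```

```bash
python3 - <<'E'
from h import *
plan((.428,.05,.20,-111.7),(.668,.083,.20,177.1),step=.03,turn=6.5)
E
```

```text
[{"travel":[0.0,0.0,-0.028],"spin":0.0},{"travel":[0.0,0.0,-0.028],"spin":0.0},{"travel":[0.0,0.0,-0.028],"spin":0.0},{"travel":[0.0,0.0,-0.028],"spin":0.0},{"travel":[0.0,0.0,-0.028],"spin":0.0}]
[{"travel":[0.0,0.001,-0.028],"spin":0.0},{"travel":[-0.011,-0.019,0.0],"spin":6.5},{"travel":[-0.013,-0.018,0.0],"spin":6.5},{"travel":[-0.015,-0.016,0.0],"spin":6.5},{"travel":[-0.017,-0.015,0.0],"spin":6.5}]
[{"travel":[-0.018,-0.012,0.0],"spin":6.5},{"travel":[-0.019,-0.01,0.0],"spin":6.5},{"travel":[-0.021,-0.008,0.0],"spin":6.5},{"travel":[-0.021,-0.006,0.0],"spin":6.5},{"travel":[-0.022,-0.004,0.0],"spin":6.5}]
[{"travel":[-0.022,-0.001,0.0],"spin":6.5},{"travel":[-0.022,0.002,0.0],"spin":6.5}]
```

Request:
send_rows([
  {"travel": [0, 0, -0.028], "spin": 0},
  {"travel": [0, 0, -0.028], "spin": 0},
  {"travel": [0, 0, -0.028], "spin": 0},
  {"travel": [0, 0, -0.028], "spin": 0},
  {"travel": [0, 0, -0.028], "spin": 0},
])

```text
time_s: 4.82
tcp_pos: [0.419, 0.0463, 0.1707]
eef_rot: [-179.3, 0.2, -111.7]
contact_force: [0.5, 0.6, -2.9]
gripper_width: 0.0559
```

Request:
send_rows([
  {"travel": [0, 0.001, -0.028], "spin": 0},
  {"travel": [-0.011, -0.019, 0], "spin": 6.5},
  {"travel": [-0.013, -0.018, 0], "spin": 6.5},
  {"travel": [-0.015, -0.016, 0], "spin": 6.5},
  {"travel": [-0.017, -0.015, 0], "spin": 6.5},
])

```text
time_s: 5.23
tcp_pos: [0.5062, 0.0597, 0.211]
eef_rot: [-179.3, 1.3, -138.4]
contact_force: [0.3, 0.0, -2.0]
gripper_width: 0.056
```

Request:
send_rows([
  {"travel": [-0.018, -0.012, 0], "spin": 6.5},
  {"travel": [-0.019, -0.01, 0], "spin": 6.5},
  {"travel": [-0.021, -0.008, 0], "spin": 6.5},
  {"travel": [-0.021, -0.006, 0], "spin": 6.5},
  {"travel": [-0.022, -0.004, 0], "spin": 6.5},
])

```text
time_s: 5.65
tcp_pos: [0.6183, 0.0721, 0.2117]
eef_rot: [179.8, 1.3, -172.5]
contact_force: [0.1, 1.0, -2.8]
gripper_width: 0.056
```

```bash
python3 - <<'E'
from h import *
st()
p,d=r.capture("scene"); cv2.imwrite("pics/s2.png",cv2.resize(p[100:320,180:480],(800,587)))
plan((.668,.083,.20,177.1),step=.03,turn=6.5)
E
```

```text
5.65 [0.6183198  0.07207188 0.21171326] [ 179.79000544    1.26971465 -172.5401135 ] [ 0.14240911  1.03514557 -2.76847056] 0.055951044691605785
[{"travel":[-0.023,0.002,0.006],"spin":4.9},{"travel":[-0.023,0.005,0.005],"spin":4.9}]
```

View pics/s2.png

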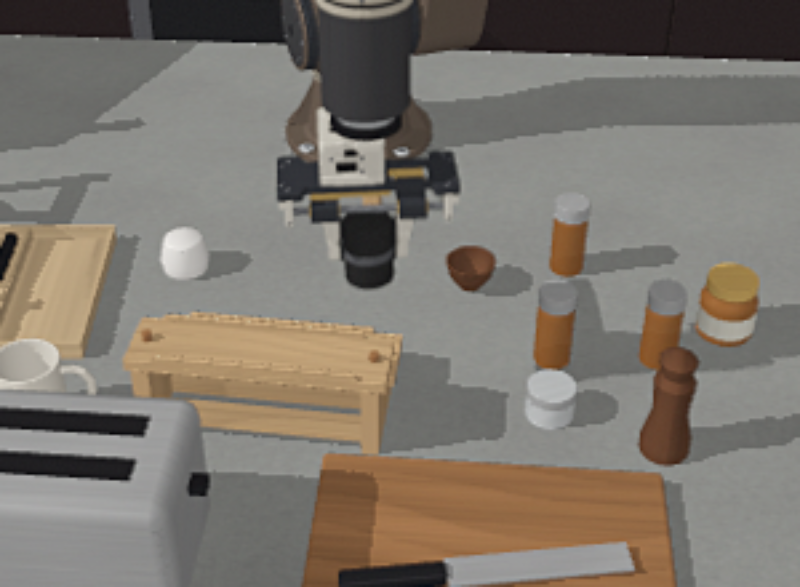

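The crop shows the mallet held level. The upper dowels are the brown pegs at crop (146,335) and (375,356). I'll turn those pixels into positions.

```bash
python3 - <<'E'
from h import *
c=cal("scene"); f=200/np.tan(np.radians(c["fov_y"]/2)); M,o=T("scene")
for u,v in((234.75,225.6),(320.6,233.4)):
    k=M@np.array([(u-c["cx"])/f,(v-c["cy"])/f,1]); print(o+k*(.115-o[2])/k[2])
r.capture("top"); print(find("top","dowel4"),find("top","dowel2"))
plan((.668,.083,.20,177.1),(.668,.083,.163,177.1),step=.03,turn=6.5)
E
```

```text
[ 0.6634655  -0.17885077  0.115     ]
[0.67836802 0.08604369 0.115     ]
[] []
[{"travel":[-0.026,0.002,0.006],"spin":5.4},{"travel":[-0.025,0.005,0.005],"spin":5.4},{"travel":[0.0,0.0,0.019],"spin":-0.0},{"travel":[0.0,0.0,0.018],"spin":-0.0}]
```

Request:
send_rows([
  {"travel": [-0.028, 0.003, 0.006], "spin": 5.4},
  {"travel": [-0.028, 0.006, 0.005], "spin": 5.4},
  {"travel": [0, 0, 0.0], "spin": 0},
])

```text
time_s: 6.1
tcp_pos: [0.6704, 0.086, 0.2015]
eef_rot: [179.6, 1.1, 176.9]
contact_force: [0.6, -0.4, -2.2]
gripper_width: 0.056
```

```bash
python3 - <<'E'
from h import *
st();plan((.672,.085,.162,177.1),step=.03,turn=6.5)
E
```

```text
6.1 [0.67043052 0.08603446 0.20150875] [179.56724051   1.0636253  176.87395264] [ 0.6128661  -0.39373092 -2.16392135] 0.05595279701144827
[{"travel":[-0.001,0.0,0.02],"spin":-0.1},{"travel":[-0.001,-0.001,0.02],"spin":-0.1}]
```

Request:
send_rows([
  {"travel": [-0.001, 0, 0.02], "spin": 0},
  {"travel": [-0.001, -0.001, 0.018], "spin": 0},
  {"travel": [0, 0, 0.005], "spin": 0},
  {"travel": [0, 0, 0.005], "spin": 0},
  {"travel": [0, 0, 0.005], "spin": 0},
])

```text
time_s: 6.52
tcp_pos: [0.6712, 0.0858, 0.1482]
eef_rot: [179.6, 1.1, 177.3]
contact_force: [-1.2, 0.1, 1.2]
gripper_width: 0.056
```

Request:
send_rows([
  {"travel": [0, 0, 0.004], "spin": 0},
  {"travel": [0, 0, 0.004], "spin": 0},
])

```text
time_s: 6.68
tcp_pos: [0.6717, 0.0859, 0.1426]
eef_rot: [179.6, 1.2, 177.4]
contact_force: [-1.3, -0.6, 3.3]
gripper_width: 0.0555
```

Request:
send_rows([
  {"travel": [0, 0, 0.004], "spin": 0},
  {"travel": [0, 0, 0.004], "spin": 0},
])

```text
time_s: 6.85
tcp_pos: [0.674, 0.0868, 0.1395]
eef_rot: [179.5, 1.7, 177.5]
contact_force: [-7.0, 2.9, 23.4]
gripper_width: 0.0552
```

Request:
send_rows([
  {"travel": [0, 0, 0.004], "spin": 0},
  {"travel": [0, 0, 0.003], "spin": 0},
])

```text
time_s: 7.02
tcp_pos: [0.6749, 0.087, 0.1393]
eef_rot: [179.5, 1.9, 177.6]
contact_force: [-7.8, -0.6, 14.2]
gripper_width: 0.0554
```

Request:
send_rows([
  {"travel": [0, 0, -0.015], "spin": 0},
  {"travel": [0, 0, -0.03], "spin": 0},
  {"travel": [0, 0, -0.025], "spin": 0},
])

```text
time_s: 7.27
tcp_pos: [0.6688, 0.0861, 0.206]
eef_rot: [179.6, 1.4, 177.6]
contact_force: [0.8, 0.7, -2.0]
gripper_width: 0.0554
```

```bash
python3 - <<'E'
from h import *
st();plan((.657,-.179,.195,177.1),(.657,-.179,.163,177.1),step=.035,turn=6.5)
E
```

```text
7.2667 [0.66879573 0.08609142 0.20598264] [179.55260881   1.42726889 177.62833319] [ 0.84493386  0.70748424 -2.02621216] 0.05544432773481832
[{"travel":[0.0,-0.033,0.001],"spin":0.1},{"travel":[0.0,-0.033,0.001],"spin":0.1},{"travel":[0.0,-0.033,0.001],"spin":0.1},{"travel":[0.0,-0.033,0.002],"spin":0.1},{"travel":[0.0,-0.033,0.001],"spin":0.1}]
[{"travel":[0.0,-0.033,0.002],"spin":0.1},{"travel":[0.0,-0.034,0.001],"spin":0.1},{"travel":[-0.001,-0.033,0.002],"spin":0.1},{"travel":[0.0,0.0,0.032],"spin":-0.0}]
```

Request:
send_rows([
  {"travel": [0, -0.033, 0.001], "spin": 0.1},
  {"travel": [0, -0.033, 0.001], "spin": 0.1},
  {"travel": [0, -0.033, 0.001], "spin": 0.1},
  {"travel": [0, -0.033, 0.002], "spin": 0.1},
  {"travel": [0, -0.033, 0.001], "spin": 0.1},
])

```text
time_s: 7.68
tcp_pos: [0.6666, -0.0754, 0.2073]
eef_rot: [179.2, 2.4, 177.8]
contact_force: [0.4, 0.6, -3.6]
gripper_width: 0.0555
```

Request:
send_rows([
  {"travel": [0, -0.033, 0.001], "spin": 0.1},
  {"travel": [0, -0.034, 0.001], "spin": 0.1},
  {"travel": [0, -0.03, 0.001], "spin": 0.1},
  {"travel": [0, 0, 0], "spin": 0},
])

```text
time_s: 8.02
tcp_pos: [0.6612, -0.1813, 0.2025]
eef_rot: [179.1, 2.5, 177.3]
contact_force: [0.2, 0.1, -3.4]
gripper_width: 0.0551
```

```bash
python3 - <<'E'
from h import *
st();plan((.657,-.179,.155,177.1),step=.03,turn=6.5)
p,d=r.capture("scene"); cv2.imwrite("pics/s3.png",cv2.resize(p[190:290,200:350],(600,400),interpolation=cv2.INTER_CUBIC))
E
```

```text
8.0167 [ 0.66116533 -0.18132239  0.20254839] [179.11713725   2.47248804 177.28596969] [ 0.2340253   0.13985607 -3.36406152] 0.0551258103813175
[{"travel":[0.002,0.001,0.024],"spin":0.1},{"travel":[0.002,0.001,0.024],"spin":0.1}]
```

View pics/s3.png

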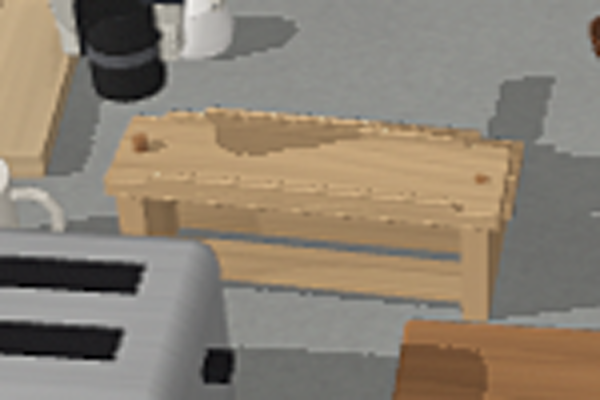

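Dowel 3 is flush at (482,180) in the crop. Dowel 4 is still proud at (139,143), with the head hovering over it.

Request:
send_rows([
  {"travel": [0.001, 0.001, 0.024], "spin": 0},
  {"travel": [0.001, 0.001, 0.02], "spin": 0},
  {"travel": [0, 0, 0.005], "spin": 0},
  {"travel": [0, 0, 0.005], "spin": 0},
  {"travel": [0, 0, 0.005], "spin": 0},
])

```text
time_s: 8.48
tcp_pos: [0.6638, -0.1767, 0.1453]
eef_rot: [179.1, 2.8, 177.2]
contact_force: [-4.1, -1.3, 4.7]
gripper_width: 0.0555
```

Request:
send_rows([
  {"travel": [0, 0, 0.004], "spin": 0},
  {"travel": [0, 0, 0.004], "spin": 0},
])

```text
time_s: 8.65
tcp_pos: [0.6646, -0.1767, 0.1396]
eef_rot: [179.2, 2.9, 177.3]
contact_force: [-7.1, 3.3, 24.1]
gripper_width: 0.0554
```

Request:
send_rows([
  {"travel": [0, 0, 0.004], "spin": 0},
  {"travel": [0, 0, 0.004], "spin": 0},
])

```text
time_s: 8.82
tcp_pos: [0.6666, -0.1766, 0.1388]
eef_rot: [179.3, 3.2, 177.5]
contact_force: [-9.6, 3.3, 20.8]
gripper_width: 0.0554
```

Request:
send_rows([
  {"travel": [0, 0, -0.015], "spin": 0},
  {"travel": [0, 0, -0.03], "spin": 0},
  {"travel": [0, 0, -0.025], "spin": 0},
])

```text
time_s: 9.07
tcp_pos: [0.661, -0.1751, 0.2061]
eef_rot: [179.2, 2.9, 177.5]
contact_force: [0.4, 0.1, -2.6]
gripper_width: 0.0555
```

Request:
send_rows([
  {"travel": [0.03, 0, 0], "spin": 0},
  {"travel": [0.03, 0, 0], "spin": 0},
  {"travel": [0.02, 0, 0], "spin": 0},
  {"travel": [0, 0, 0], "spin": 0},
])

```text
time_s: 9.4
tcp_pos: [0.585, -0.1699, 0.2095]
eef_rot: [179.1, 3.9, 177.6]
contact_force: [-1.1, -0.4, -3.0]
gripper_width: 0.0553
```

```bash
python3 - <<'E'
from h import *
st();plan((.575,-.175,.12,177.1),step=.03,turn=6.5)
p,d=r.capture("scene"); cv2.imwrite("pics/s4.png",cv2.resize(p[170:270,200:350],(600,400),interpolation=cv2.INTER_CUBIC))
E
```

```text
9.4 [ 0.58499878 -0.16987467  0.209506  ] [179.11536518   3.85962629 177.64136413] [-1.05918811 -0.42378298 -2.99192652] 0.055282848421742255
[{"travel":[0.003,-0.002,0.03],"spin":0.2},{"travel":[0.003,-0.002,0.03],"spin":0.2},{"travel":[0.004,-0.002,0.03],"spin":0.2}]
```

View pics/s4.png

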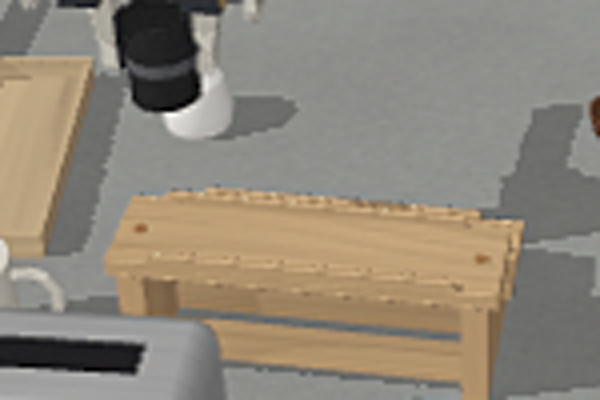

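Dowel 4 now looks flush too, at (140,228). The tool has slowly drifted to a 3.9° tilt, so I'll test whether fast vertical moves undo it.

Request:
send_rows([
  {"travel": [0, 0, -0.04], "spin": 0},
  {"travel": [0, 0, -0.04], "spin": 0},
  {"travel": [0, 0, -0.04], "spin": 0},
  {"travel": [0, 0, -0.04], "spin": 0},
])

```text
time_s: 9.78
tcp_pos: [0.5743, -0.1696, 0.3651]
eef_rot: [178.9, 3.1, 177.7]
contact_force: [1.0, 0.2, -3.9]
gripper_width: 0.0557
```

Request:
send_rows([
  {"travel": [0, 0, 0.04], "spin": 0},
  {"travel": [0, 0, 0.04], "spin": 0},
  {"travel": [0, 0, 0.04], "spin": 0},
  {"travel": [0, 0, 0.04], "spin": 0},
])

```text
time_s: 10.12
tcp_pos: [0.6027, -0.1693, 0.2308]
eef_rot: [179.2, 5.9, 177.9]
contact_force: [1.0, 0.0, -3.8]
gripper_width: 0.0553
```

Request:
send_rows([
  {"travel": [-0.04, 0, 0], "spin": 0},
  {"travel": [-0.04, 0, 0], "spin": 0},
  {"travel": [-0.04, 0, 0], "spin": 0},
])

```text
time_s: 10.37
tcp_pos: [0.7009, -0.1717, 0.2161]
eef_rot: [179.0, 3.4, 177.8]
contact_force: [1.0, -0.6, -3.6]
gripper_width: 0.0553
```

Request:
send_rows([
  {"travel": [0, 0, -0.04], "spin": 0},
  {"travel": [0, 0, -0.04], "spin": 0},
  {"travel": [0, 0, -0.04], "spin": 0},
  {"travel": [0, 0, -0.02], "spin": 0},
])

```text
time_s: 10.7
tcp_pos: [0.7038, -0.1719, 0.331]
eef_rot: [179.0, 1.2, 177.8]
contact_force: [0.5, -0.3, -1.2]
gripper_width: 0.055
```

Request:
send_rows([
  {"travel": [0.02, 0, 0], "spin": 0},
  {"travel": [0.02, 0, 0], "spin": 0},
  {"travel": [0.02, 0, 0], "spin": 0},
  {"travel": [0.02, 0, 0], "spin": 0},
  {"travel": [0.02, 0, 0], "spin": 0},
])

```text
time_s: 11.12
tcp_pos: [0.6131, -0.1666, 0.33]
eef_rot: [179.0, 1.8, 178.0]
contact_force: [-0.1, 1.4, -2.7]
gripper_width: 0.0553
```

Request:
send_rows([
  {"travel": [0, 0, 0.012], "spin": 0},
  {"travel": [0, 0, 0.012], "spin": 0},
  {"travel": [0, 0, 0.012], "spin": 0},
  {"travel": [0, 0, 0.012], "spin": 0},
  {"travel": [0, 0, 0.012], "spin": 0},
])

```text
time_s: 11.53
tcp_pos: [0.6187, -0.1644, 0.2721]
eef_rot: [178.9, 2.5, 178.1]
contact_force: [-0.4, 0.0, -2.6]
gripper_width: 0.0556
```

Request:
send_rows([
  {"travel": [-0.04, 0, 0], "spin": 0},
  {"travel": [-0.04, 0, 0], "spin": 0},
  {"travel": [-0.03, 0, 0], "spin": 0},
])

```text
time_s: 11.78
tcp_pos: [0.7233, -0.1668, 0.2677]
eef_rot: [178.8, 1.7, 178.1]
contact_force: [1.3, -0.3, -3.1]
gripper_width: 0.0554
```

Request:
send_rows([
  {"travel": [0, 0, -0.04], "spin": 0},
  {"travel": [0, 0, -0.04], "spin": 0},
  {"travel": [0, 0, -0.03], "spin": 0},
])

```text
time_s: 12.03
tcp_pos: [0.7274, -0.1669, 0.3571]
eef_rot: [178.7, 0.1, 178.1]
contact_force: [0.4, -0.2, -3.2]
gripper_width: 0.0555
```

Request:
send_rows([
  {"travel": [0.025, 0, 0.015], "spin": 0.2},
  {"travel": [0.025, 0, 0.015], "spin": 0.2},
  {"travel": [0.025, 0, 0.015], "spin": 0.2},
  {"travel": [0.025, 0, 0.015], "spin": 0.2},
  {"travel": [0.025, 0, 0.015], "spin": 0.2},
])

```text
time_s: 12.45
tcp_pos: [0.6176, -0.1603, 0.2833]
eef_rot: [178.8, 1.3, 177.2]
contact_force: [0.0, -0.0, -3.0]
gripper_width: 0.0555
```

```bash
python3 - <<'E'
from h import *
st();plan((.574,-.175,.2,177.1),(.574,-.175,.12,177.1),step=.022,turn=6.5)
E
```

```text
12.45 [ 0.61763673 -0.16029187  0.2833227 ] [178.78487233   1.27048139 177.17702276] [ 0.03223192 -0.01474611 -2.99054715] 0.05554143283355715
[{"travel":[0.009,-0.003,0.017],"spin":0.0},{"travel":[0.008,-0.003,0.017],"spin":0.0},{"travel":[0.009,-0.004,0.016],"spin":0.0},{"travel":[0.008,-0.003,0.017],"spin":0.0},{"travel":[0.009,-0.004,0.016],"spin":0.0}]
[{"travel":[0.0,0.0,0.02],"spin":-0.0},{"travel":[0.0,0.0,0.02],"spin":-0.0},{"travel":[0.0,0.0,0.02],"spin":-0.0},{"travel":[0.0,0.0,0.02],"spin":-0.0}]
```

Request:
send_rows([
  {"travel": [0.01, -0.003, 0.017], "spin": 0},
  {"travel": [0.01, -0.003, 0.017], "spin": 0},
  {"travel": [0.01, -0.004, 0.016], "spin": 0},
  {"travel": [0.01, -0.003, 0.017], "spin": 0},
  {"travel": [0.01, -0.004, 0.016], "spin": 0},
])

```text
time_s: 12.87
tcp_pos: [0.5687, -0.1713, 0.1931]
eef_rot: [178.7, 1.4, 177.3]
contact_force: [0.7, 0.2, -3.5]
gripper_width: 0.0554
```

Request:
send_rows([
  {"travel": [0.002, 0, 0.02], "spin": 0},
  {"travel": [0.002, 0, 0.02], "spin": 0},
  {"travel": [0.002, 0, 0.02], "spin": 0},
])

```text
time_s: 13.12
tcp_pos: [0.5658, -0.1698, 0.1298]
eef_rot: [178.7, 1.6, 177.3]
contact_force: [1.7, -0.6, -2.9]
gripper_width: 0.0557
```

```bash
python3 - <<'E'
from h import *
st();plan((.574,-.175,.1,177.1),step=.022,turn=6.5)
p,d=r.capture("scene"); C=cloud("scene",d)
P=sel(C,.54,.64,-.25,-.1,.09,.2); print(len(P))
p,d=r.capture("top"); cv2.imwrite("pics/s5.png",cv2.resize(np.vstack([p[130:230,270:430]]),(800,500),interpolation=cv2.INTER_CUBIC))
E
```

```text
13.1167 [ 0.56583572 -0.16980416  0.12977004] [178.67008587   1.60169332 177.26660759] [ 1.65926925 -0.63810371 -2.9410669 ] 0.05569270490183735
[{"travel":[-0.004,-0.002,0.015],"spin":0.1},{"travel":[-0.004,-0.003,0.015],"spin":0.1}]
726
```

View pics/s5.png

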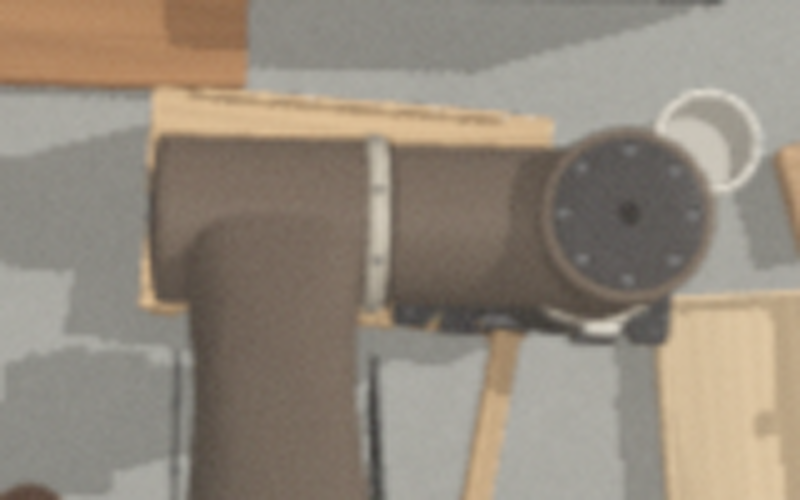

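The arm hides the rack from above, but the handle points to −x as intended, at about (495,400). I'll press dowel 2.

Request:
send_rows([
  {"travel": [-0.006, -0.003, 0.012], "spin": 0},
  {"travel": [-0.005, -0.003, 0.012], "spin": 0},
  {"travel": [-0.001, 0, 0.008], "spin": 0},
  {"travel": [0, 0, 0.005], "spin": 0},
  {"travel": [0, 0, 0.005], "spin": 0},
])

```text
time_s: 13.63
tcp_pos: [0.5822, -0.1755, 0.0859]
eef_rot: [178.7, 1.5, 177.4]
contact_force: [-0.2, -0.4, -1.7]
gripper_width: 0.0555
```

Request:
send_rows([
  {"travel": [0, 0, 0.004], "spin": 0},
  {"travel": [0, 0, 0.004], "spin": 0},
])

```text
time_s: 13.8
tcp_pos: [0.5823, -0.1755, 0.0785]
eef_rot: [178.8, 1.4, 177.4]
contact_force: [-15.7, 9.8, 47.1]
gripper_width: 0.0555
```

Request:
send_rows([
  {"travel": [0, 0, 0.003], "spin": 0},
  {"travel": [0, 0, 0.003], "spin": 0},
])

```text
time_s: 13.97
tcp_pos: [0.5824, -0.1755, 0.0785]
eef_rot: [178.8, 1.5, 177.5]
contact_force: [-11.2, 4.8, 23.8]
gripper_width: 0.0552
```

Request:
send_rows([
  {"travel": [0.004, 0, -0.02], "spin": 0},
  {"travel": [0.004, 0, -0.03], "spin": 0},
])

```text
time_s: 14.13
tcp_pos: [0.57, -0.1752, 0.1251]
eef_rot: [178.8, 1.1, 177.5]
contact_force: [0.7, 0.3, -3.7]
gripper_width: 0.0552
```

Request:
send_rows([
  {"travel": [0, 0.026, 0], "spin": 0},
  {"travel": [0, 0.026, 0], "spin": 0},
  {"travel": [0, 0.026, 0], "spin": 0},
  {"travel": [0, 0.026, 0], "spin": 0},
  {"travel": [0, 0.026, 0], "spin": 0},
])

```text
time_s: 14.55
tcp_pos: [0.5793, -0.0454, 0.1372]
eef_rot: [178.8, 2.1, 177.1]
contact_force: [-0.9, 0.8, -2.9]
gripper_width: 0.0555
```

Request:
send_rows([
  {"travel": [0, 0.026, 0], "spin": 0},
  {"travel": [0, 0.026, 0], "spin": 0},
  {"travel": [0, 0.026, 0], "spin": 0},
  {"travel": [0, 0.026, 0], "spin": 0},
])

```text
time_s: 14.88
tcp_pos: [0.5845, 0.0642, 0.1413]
eef_rot: [178.6, 2.3, 177.1]
contact_force: [-0.1, 0.0, -3.5]
gripper_width: 0.0555
```

```bash
python3 - <<'E'
from h import *
st();plan((.588,.088,.1,177.1),step=.022,turn=6.5)
E
```

```text
14.8833 [0.58451744 0.06424544 0.14132839] [178.6044121    2.33589331 177.10483461] [-0.09787185  0.03302003 -3.45964227] 0.05554324323677666
[{"travel":[-0.001,0.008,0.014],"spin":0.0},{"travel":[-0.001,0.008,0.014],"spin":0.0},{"travel":[0.0,0.008,0.013],"spin":0.0}]
```

Request:
send_rows([
  {"travel": [0, 0.008, 0.014], "spin": 0},
  {"travel": [0, 0.008, 0.014], "spin": 0},
  {"travel": [0, 0.007, 0.012], "spin": 0},
  {"travel": [0, 0, 0.006], "spin": 0},
  {"travel": [0, 0, 0.006], "spin": 0},
])

```text
time_s: 15.3
tcp_pos: [0.5907, 0.0975, 0.0922]
eef_rot: [178.3, 2.9, 177.5]
contact_force: [0.5, -0.7, -3.2]
gripper_width: 0.0555
```

Request:
send_rows([
  {"travel": [0, 0, 0.004], "spin": 0},
  {"travel": [0, 0, 0.004], "spin": 0},
])

```text
time_s: 15.47
tcp_pos: [0.5911, 0.0974, 0.0837]
eef_rot: [178.3, 2.9, 177.5]
contact_force: [-2.2, 1.0, 3.4]
gripper_width: 0.0556
```

Request:
send_rows([
  {"travel": [0, 0, 0.004], "spin": 0},
  {"travel": [0, 0, 0.003], "spin": 0},
])

```text
time_s: 15.63
tcp_pos: [0.5923, 0.0971, 0.0788]
eef_rot: [178.3, 3.0, 177.5]
contact_force: [-14.7, 5.8, 33.8]
gripper_width: 0.0555
```

Request:
send_rows([
  {"travel": [0.004, 0, -0.02], "spin": 0},
  {"travel": [0.004, 0, -0.035], "spin": 0},
  {"travel": [0.002, 0, -0.035], "spin": 0},
  {"travel": [0, 0, -0.035], "spin": 0},
  {"travel": [0, -0.02, -0.02], "spin": 0},
])

```text
time_s: 16.05
tcp_pos: [0.5711, 0.0716, 0.2225]
eef_rot: [178.5, 2.6, 177.4]
contact_force: [1.6, 0.8, -2.4]
gripper_width: 0.0555
```

```bash
python3 - <<'E'
from h import *
st();plan((.495,-.352,.19,-178),step=.035,turn=6.5)
E
```

```text
16.05 [0.57109172 0.07158655 0.22253722] [178.48893355   2.58213243 177.39318664] [ 1.59296411  0.78131643 -2.43251323] 0.05546038399604581
[{"travel":[0.004,-0.033,0.003],"spin":-0.4},{"travel":[0.005,-0.033,0.002],"spin":-0.4},{"travel":[0.005,-0.033,0.003],"spin":-0.4},{"travel":[0.005,-0.033,0.002],"spin":-0.4},{"travel":[0.005,-0.033,0.003],"spin":-0.4}]
[{"travel":[0.006,-0.032,0.002],"spin":-0.4},{"travel":[0.006,-0.033,0.003],"spin":-0.4},{"travel":[0.006,-0.032,0.002],"spin":-0.4},{"travel":[0.006,-0.032,0.003],"spin":-0.4},{"travel":[0.006,-0.033,0.002],"spin":-0.4}]
[{"travel":[0.007,-0.032,0.003],"spin":-0.4},{"travel":[0.007,-0.032,0.002],"spin":-0.4},{"travel":[0.006,-0.033,0.003],"spin":-0.4}]
```

Request:
send_rows([
  {"travel": [0.004, -0.033, 0.003], "spin": -0.4},
  {"travel": [0.005, -0.033, 0.002], "spin": -0.4},
  {"travel": [0.005, -0.033, 0.003], "spin": -0.4},
  {"travel": [0.005, -0.033, 0.002], "spin": -0.4},
  {"travel": [0.005, -0.033, 0.003], "spin": -0.4},
])

```text
time_s: 16.47
tcp_pos: [0.5471, -0.096, 0.2135]
eef_rot: [178.3, 3.8, 179.7]
contact_force: [0.5, -1.3, -2.4]
gripper_width: 0.0557
```

Request:
send_rows([
  {"travel": [0.006, -0.032, 0.002], "spin": -0.4},
  {"travel": [0.006, -0.033, 0.003], "spin": -0.4},
  {"travel": [0.006, -0.032, 0.002], "spin": -0.4},
  {"travel": [0.006, -0.032, 0.003], "spin": -0.4},
  {"travel": [0.006, -0.033, 0.002], "spin": -0.4},
])

```text
time_s: 16.88
tcp_pos: [0.5164, -0.2677, 0.1954]
eef_rot: [178.4, 4.2, -178.3]
contact_force: [1.0, 0.3, -3.4]
gripper_width: 0.0554
```

Request:
send_rows([
  {"travel": [0.007, -0.032, 0.003], "spin": -0.4},
  {"travel": [0.007, -0.032, 0.002], "spin": -0.4},
  {"travel": [0.006, -0.03, 0.003], "spin": -0.4},
])

```text
time_s: 17.13
tcp_pos: [0.4982, -0.3687, 0.1834]
eef_rot: [178.6, 4.3, -177.2]
contact_force: [1.9, -0.4, -3.8]
gripper_width: 0.0557
```

```bash
python3 - <<'E'
from h import *
st()
p,d=r.capture("top"); C=cloud("top",d)
q,_=r.capture("scene")
a=cv2.resize(p[140:205,285:395],(780,460),interpolation=cv2.INTER_CUBIC); cv2.imwrite("pics/d.png",a)
# heights above local tread around each expected dowel
for n,x,y,z in(("d1",.593,.088,.05),("d2",.580,-.175,.05),("d3",.675,.085,.11),("d4",.661,-.179,.11)):
    P=sel(C,x-.03,x+.03,y-.013,y+.013,z-.02,z+.03); k=np.hypot(P[:,0]-x,P[:,1]-y)<.007
    print(n,k.sum(),np.round(np.median(P[k,2]),4),np.round(P[k,2].max(),4),"ring",np.round(np.median(P[~k,2]),4))
print(find("top","tray_floor"),find("scene","tray_floor"))
E
```

```text
17.1333 [ 0.49819596 -0.36873525  0.18339599] [ 178.59265932    4.34304608 -177.16306746] [ 1.87070111 -0.35252888 -3.75290052] 0.05568835820313405
d1 9 0.0508 0.0571 ring 0.0506
d2 9 0.0509 0.0602 ring 0.0504
d3 10 0.1103 0.1147 ring 0.1104
d4 12 0.1095 0.1162 ring 0.111
[([0.454, -0.365, 0.009], 0.98)] [([0.496, -0.373, 0.154], 0.72), ([0.454, -0.361, 0.001], 0.69)]
```

View pics/d.png

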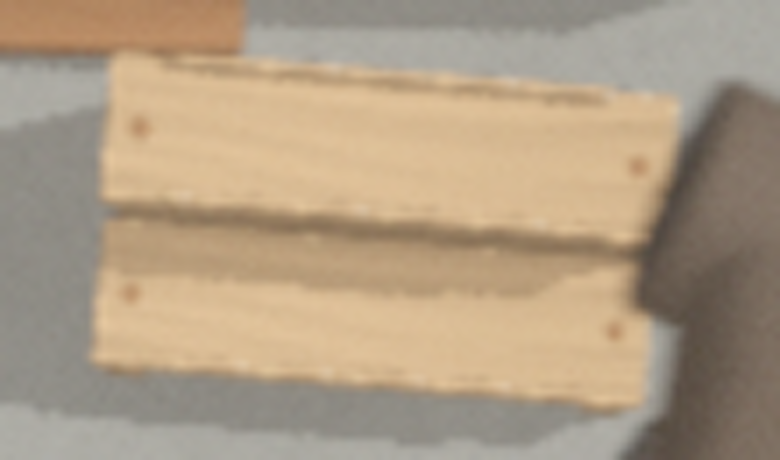

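All four dowels look flush, at crop (139,127), (637,165), (129,293) and (615,331), and depth agrees to about 1 mm. Now the mallet goes into the tray.

Request:
send_rows([
  {"travel": [-0.004, 0.007, 0.024], "spin": 0},
  {"travel": [-0.002, 0.007, 0.024], "spin": 0},
  {"travel": [0.001, 0, 0.024], "spin": 0},
  {"travel": [0, 0, 0.024], "spin": 0},
  {"travel": [0, 0, 0.02], "spin": 0},
])

```text
time_s: 17.75
tcp_pos: [0.5167, -0.3493, 0.0725]
eef_rot: [179.0, 5.1, -177.2]
contact_force: [0.1, -0.9, -3.0]
gripper_width: 0.0556
```

```bash
python3 - <<'E'
from h import *
st();plan((.495,-.355,.036,None),step=.012,turn=6.5)
E
```

```text
17.75 [ 0.5166786  -0.34933721  0.07252991] [ 178.95734217    5.11695123 -177.18936979] [ 0.14083311 -0.85489537 -3.00828488] 0.05560104629672021
[{"travel":[0.005,-0.001,0.009],"spin":0.0},{"travel":[0.006,-0.001,0.009],"spin":0.0},{"travel":[0.005,-0.001,0.009],"spin":0.0},{"travel":[0.006,-0.002,0.01],"spin":0.0}]
```

Request:
send_rows([
  {"travel": [0.002, -0.001, 0.01], "spin": 0},
  {"travel": [0.002, -0.001, 0.01], "spin": 0},
  {"travel": [0.002, -0.001, 0.007], "spin": 0},
  {"travel": [0.001, 0, 0.005], "spin": 0},
])

```text
time_s: 18.08
tcp_pos: [0.5126, -0.3488, 0.0366]
eef_rot: [178.9, 5.0, -177.0]
contact_force: [0.1, -0.5, -3.7]
gripper_width: 0.0556
```

Request:
send_rows([
  {"travel": [0, 0, 0.004], "spin": 0},
])

```text
time_s: 18.17
tcp_pos: [0.5137, -0.3488, 0.034]
eef_rot: [178.9, 5.1, -176.9]
contact_force: [-4.5, 11.3, 31.3]
gripper_width: 0.0554
```

Request:
send_rows([
  {"travel": [0, 0, -0.001], "spin": 0},
  {"travel": [0, 0, 0], "spin": 0},
  {"travel": [0, 0, 0], "spin": 0},
], gripper=0.65)

```text
time_s: 18.42
tcp_pos: [0.5164, -0.35, 0.0385]
eef_rot: [179.1, 5.4, -176.8]
contact_force: [0.3, -0.5, 0.3]
gripper_width: 0.0691
```

Request:
send_rows([
  {"travel": [0, 0, -0.015], "spin": 0},
  {"travel": [0, 0, -0.03], "spin": 0},
  {"travel": [0, 0, -0.04], "spin": 0},
  {"travel": [0, 0, -0.04], "spin": 0},
  {"travel": [0, 0, -0.04], "spin": 0},
])

```text
time_s: 18.83
tcp_pos: [0.4971, -0.3524, 0.2014]
eef_rot: [178.8, 4.8, -177.0]
contact_force: [1.7, -0.6, -0.2]
gripper_width: 0.0722
```

Request:
send_rows([
  {"travel": [-0.04, 0, 0], "spin": 0},
  {"travel": [-0.04, 0, -0.01], "spin": 0},
  {"travel": [-0.03, 0, -0.02], "spin": 0},
], gripper=1)

```text
time_s: 19.08
tcp_pos: [0.6007, -0.3501, 0.2548]
eef_rot: [179.3, 5.7, -177.2]
contact_force: [1.1, -0.3, -0.1]
gripper_width: 0.0853
```

```bash
cat >> h.py <<'E'
def plan(*wps,step=.03,turn=6.5):
    s=r.get_state(); p=np.array(s["tcp_pos"]); e=s["eef_rot"]; Q=R.from_euler('xyz',e,degrees=True); y=e[2]; rows=[]
    for q in wps:
        t=np.array(q[:3],float); dy=0 if q[3] is None else (q[3]-y+180)%360-180
        n=max(1,int(np.ceil(max(np.linalg.norm(t-p)/step,abs(dy)/turn)-.05)))
        for i in range(n):
            d=np.round(Q.inv().apply((t-p)/(n-i)),3); sp=round(-dy/n,1); rows.append((d+0).tolist()+[sp]); p=p+Q.apply(d); Q=Q*R.from_euler('z',sp,degrees=True)
        y+=dy
    print(s["tcp_pos"].round(4),np.round(e,1))
    for i in range(0,len(rows),5): print(rows[i:i+5])
E
python3 - <<'E'
from h import *
c=cal("top"); f=200/np.tan(np.radians(c["fov_y"]/2)); M,o=T("top")
D=[]
for u,v,z in((304.6,157.9,.11),(374.8,163.3,.11),(303.2,181.4,.05),(371.7,186.8,.05)):
    k=M@np.array([(u-c["cx"])/f,(v-c["cy"])/f,1]); D.append(o+k*(z-o[2])/k[2])
D=np.round(D,4); print(D, "upper c",(D[0]+D[1])/2,"lower c",(D[2]+D[3])/2,np.degrees(np.arctan2(*(D[0]-D[1])[:2])))
p,d=r.capture("scene"); cv2.imwrite("pics/s6.png",p); print(find("scene","mallet_head"),find("scene","tin1"),find("scene","jar1"))
plan((.62,.29,.22,177))
E
```

```text
[[ 0.6713  0.0836  0.11  ]
 [ 0.6582 -0.1792  0.11  ]
 [ 0.5909  0.0881  0.05  ]
 [ 0.5772 -0.1762  0.05  ]] upper c [ 0.66475 -0.0478   0.11   ] lower c [ 0.58405 -0.04405  0.05   ] 2.8537060890184573
[([0.509, -0.348, 0.042], 0.8), ([0.377, -0.202, -0.003], 0.22)] [([0.629, 0.289, 0.0], 0.61)] [([0.526, 0.288, -0.002], 0.97), ([0.337, 0.314, -0.002], 0.62), ([0.517, 0.426, -0.001], 0.57)]
[ 0.6003 -0.35    0.2538] [ 179.3    5.7 -177.1]
[[-0.002, 0.029, 0.002, np.float64(0.3)], [-0.002, 0.029, 0.002, np.float64(0.3)], [-0.002, 0.029, 0.002, np.float64(0.3)], [-0.002, 0.029, 0.002, np.float64(0.3)], [-0.002, 0.029, 0.002, np.float64(0.3)]]
[[-0.001, 0.029, 0.002, np.float64(0.3)], [-0.001, 0.029, 0.002, np.float64(0.3)], [-0.001, 0.029, 0.002, np.float64(0.3)], [-0.001, 0.029, 0.002, np.float64(0.3)], [-0.001, 0.029, 0.002, np.float64(0.3)]]
[[-0.001, 0.029, 0.002, np.float64(0.3)], [-0.001, 0.029, 0.002, np.float64(0.3)], [0.0, 0.029, 0.002, np.float64(0.3)], [0.0, 0.029, 0.002, np.float64(0.3)], [0.0, 0.029, 0.002, np.float64(0.3)]]
[[0.0, 0.029, 0.002, np.float64(0.3)], [0.0, 0.029, 0.002, np.float64(0.3)], [0.0, 0.029, 0.003, np.float64(0.3)], [0.001, 0.029, 0.002, np.float64(0.3)], [0.001, 0.029, 0.003, np.float64(0.3)]]
[[0.001, 0.029, 0.002, np.float64(0.3)], [0.001, 0.03, 0.003, np.float64(0.3)]]
```

View pics/s6.png

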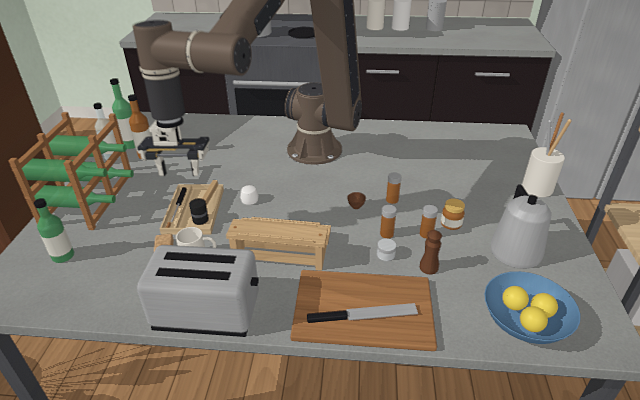

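The mallet stands in the tray with its head at (199,210) px and the handle lying over the tray. The tin at (387,250) and the three jars have not moved. Next is the tin.

Request:
send_rows([
  {"travel": [-0.006, 0.038, 0.001], "spin": -1},
  {"travel": [-0.006, 0.038, 0.001], "spin": -1},
  {"travel": [-0.006, 0.038, 0.001], "spin": -1},
  {"travel": [-0.006, 0.038, 0.001], "spin": -1},
  {"travel": [-0.006, 0.038, 0.001], "spin": -1},
])

```text
time_s: 19.7
tcp_pos: [0.6078, -0.1605, 0.248]
eef_rot: [179.7, 5.3, -172.7]
contact_force: [0.3, 0.4, 0.3]
gripper_width: 0.0876
```

Request:
send_rows([
  {"travel": [-0.009, 0.037, 0.001], "spin": -1},
  {"travel": [-0.009, 0.037, 0.001], "spin": -1},
  {"travel": [-0.009, 0.037, 0.001], "spin": -1},
  {"travel": [-0.01, 0.037, 0.001], "spin": -1},
  {"travel": [-0.01, 0.037, 0.001], "spin": -1},
])

```text
time_s: 20.12
tcp_pos: [0.6166, 0.0352, 0.245]
eef_rot: [-179.9, 5.0, -167.7]
contact_force: [0.3, 0.2, 0.2]
gripper_width: 0.0874
```

Request:
send_rows([
  {"travel": [-0.01, 0.037, 0], "spin": -2},
  {"travel": [-0.012, 0.036, 0], "spin": -2},
  {"travel": [-0.013, 0.036, 0], "spin": -2},
  {"travel": [-0.014, 0.035, 0], "spin": -2},
])

```text
time_s: 20.45
tcp_pos: [0.6201, 0.191, 0.2463]
eef_rot: [-179.2, 4.7, -159.4]
contact_force: [1.1, 0.5, -0.3]
gripper_width: 0.0876
```

Request:
send_rows([
  {"travel": [-0.01, 0.037, 0], "spin": -2},
  {"travel": [0, 0, -0.04], "spin": 0},
  {"travel": [0, 0, -0.04], "spin": 0},
  {"travel": [0, 0, -0.04], "spin": 0},
])

```text
time_s: 20.78
tcp_pos: [0.5991, 0.2324, 0.3538]
eef_rot: [-178.8, 3.3, -156.9]
contact_force: [1.2, 1.5, -0.7]
gripper_width: 0.0877
```

```bash
sed -i 's/round(-dy\/n,1)/float(round(-dy\/n,1))/' h.py; python3 - <<'E'
from h import *
plan((.627,.289,.13,-155),step=.03)
E
```

```text
[0.5991 0.2324 0.3538] [-178.8    3.3 -156.9]
[[-0.004, 0.006, 0.028, -0.2], [-0.004, 0.006, 0.028, -0.2], [-0.005, 0.006, 0.028, -0.2], [-0.004, 0.005, 0.028, -0.2], [-0.005, 0.006, 0.028, -0.2]]
[[-0.005, 0.005, 0.028, -0.2], [-0.004, 0.006, 0.029, -0.2], [-0.005, 0.005, 0.028, -0.2]]
```

Request:
send_rows([
  {"travel": [-0.02, 0.02, 0.0], "spin": 0},
  {"travel": [-0.015, 0.02, 0.01], "spin": 0},
  {"travel": [-0.005, 0.008, 0.02], "spin": 0},
  {"travel": [-0.002, 0, 0.02], "spin": 0},
  {"travel": [-0.001, 0, 0.02], "spin": 0},
])

```text
time_s: 21.2
tcp_pos: [0.627, 0.2945, 0.3011]
eef_rot: [-179.1, 4.6, -156.9]
contact_force: [-0.0, -0.2, 0.0]
gripper_width: 0.0877
```

Request:
send_rows([
  {"travel": [0, 0, 0.022], "spin": 0},
  {"travel": [0, 0, 0.022], "spin": 0},
  {"travel": [0, 0, 0.022], "spin": 0},
  {"travel": [0, 0, 0.022], "spin": 0},
  {"travel": [0, 0, 0.02], "spin": 0},
])

```text
time_s: 21.62
tcp_pos: [0.632, 0.2909, 0.1855]
eef_rot: [-179.0, 4.3, -157.1]
contact_force: [-0.9, 0.6, -0.3]
gripper_width: 0.0876
```

```bash
python3 - <<'E'
from h import *
plan((.627,.289,.1,-155),(.627,.289,.02,-155),step=.022)
r.capture("scene"); print(find("scene","tin1"))
E
```

```text
[0.632  0.2909 0.1855] [-179.     4.3 -157.1]
[[0.003, 0.0, 0.021, -0.5], [0.003, 0.001, 0.021, -0.5], [0.003, 0.0, 0.021, -0.5], [0.003, 0.001, 0.022, -0.5], [0.001, 0.0, 0.02, -0.0]]
[[0.002, 0.0, 0.02, -0.0], [0.001, 0.001, 0.02, -0.0], [0.002, 0.0, 0.02, -0.0]]
[([0.63, 0.292, -0.001], 0.87)]
```

Request:
send_rows([
  {"travel": [0.001, 0, 0.021], "spin": 0.5},
  {"travel": [0.001, 0, 0.021], "spin": 0},
  {"travel": [0.001, 0, 0.021], "spin": 0},
  {"travel": [0.001, 0, 0.021], "spin": 0},
])

```text
time_s: 22.05
tcp_pos: [0.6361, 0.289, 0.106]
eef_rot: [-179.1, 4.6, -157.6]
contact_force: [-0.3, 0.3, -0.1]
gripper_width: 0.0879
```

```bash
python3 - <<'E'
from h import *
plan((.628,.290,.02,-155),step=.022)
E
```

```text
[0.6361 0.289  0.106 ] [-179.1    4.6 -157.6]
[[0.004, 0.001, 0.021, -0.7], [0.003, 0.001, 0.021, -0.7], [0.003, 0.002, 0.022, -0.7], [0.004, 0.002, 0.021, -0.7]]
```

Request:
send_rows([
  {"travel": [0.006, 0.001, 0.021], "spin": 0},
  {"travel": [0.006, 0.001, 0.021], "spin": 0},
  {"travel": [0.005, 0.001, 0.02], "spin": 0},
  {"travel": [0.004, 0.001, 0.014], "spin": 0},
])

```text
time_s: 22.38
tcp_pos: [0.6229, 0.2849, 0.0303]
eef_rot: [-179.1, 4.9, -157.7]
contact_force: [-0.3, 0.1, 0.0]
gripper_width: 0.0877
```

```bash
python3 - <<'E'
from h import *
plan((.628,.290,.02,None),step=.022)
E
```

```text
[0.6229 0.2849 0.0303] [-179.1    4.9 -157.7]
[[-0.006, 0.003, 0.011, 0.0]]
```

Request:
send_rows([
  {"travel": [-0.005, 0.003, 0.009], "spin": 0},
  {"travel": [0, 0, 0.002], "spin": 0},
])

```text
time_s: 22.55
tcp_pos: [0.6267, 0.2888, 0.0189]
eef_rot: [-179.0, 4.8, -157.7]
contact_force: [0.6, -0.0, 0.0]
gripper_width: 0.0876
```

Request:
send_rows([
  {"travel": [0, 0, 0.001], "spin": 0},
  {"travel": [0, 0, 0.001], "spin": 0},
  {"travel": [0, 0, 0.001], "spin": 0},
  {"travel": [0, 0, 0.001], "spin": 0},
  {"travel": [0, 0, 0.001], "spin": 0},
], gripper=-1, squeeze=35)

```text
time_s: 22.97
tcp_pos: [0.6305, 0.2907, 0.0185]
eef_rot: [-179.1, 5.2, -157.7]
contact_force: [0.8, -1.8, 2.7]
gripper_width: 0.0597
```

Request:
send_rows([
  {"travel": [0, 0, 0], "spin": 0},
  {"travel": [0, 0, 0], "spin": 0},
])

```text
time_s: 23.13
tcp_pos: [0.6307, 0.2907, 0.0191]
eef_rot: [-179.1, 5.2, -157.7]
contact_force: [0.4, -0.9, -1.9]
gripper_width: 0.0575
```

Request:
send_rows([
  {"travel": [0, 0, -0.04], "spin": 0},
  {"travel": [0, 0, -0.04], "spin": 0},
  {"travel": [0, 0, -0.04], "spin": 0},
  {"travel": [0, 0, -0.04], "spin": 0},
])

```text
time_s: 23.47
tcp_pos: [0.6105, 0.2832, 0.1702]
eef_rot: [-178.8, 3.9, -157.8]
contact_force: [1.1, 1.5, -1.7]
gripper_width: 0.0575
```

```bash
python3 - <<'E'
from h import *
plan((.578,-.044,.18,177.1),step=.036)
E
```

```text
[0.6105 0.2832 0.1702] [-178.8    3.9 -157.8]
[[0.015, -0.029, -0.001, 2.5], [0.014, -0.03, -0.001, 2.5], [0.013, -0.03, -0.002, 2.5], [0.011, -0.031, -0.001, 2.5], [0.01, -0.031, -0.002, 2.5]]
[[0.009, -0.032, -0.001, 2.5], [0.007, -0.032, -0.002, 2.5], [0.006, -0.032, -0.001, 2.5], [0.004, -0.033, -0.002, 2.5], [0.003, -0.033, -0.001, 2.5]]
```

Request:
send_rows([
  {"travel": [0.015, -0.029, -0.002], "spin": 2.5},
  {"travel": [0.014, -0.03, -0.002], "spin": 2.5},
  {"travel": [0.013, -0.03, -0.002], "spin": 2.5},
  {"travel": [0.011, -0.031, -0.001], "spin": 2.5},
  {"travel": [0.01, -0.031, -0.002], "spin": 2.5},
])

```text
time_s: 23.88
tcp_pos: [0.5981, 0.1238, 0.1894]
eef_rot: [179.8, 5.1, -170.2]
contact_force: [0.4, -0.9, -1.3]
gripper_width: 0.058
```

Request:
send_rows([
  {"travel": [0.009, -0.032, -0.001], "spin": 2.5},
  {"travel": [0.007, -0.032, -0.002], "spin": 2.5},
  {"travel": [0.006, -0.032, -0.001], "spin": 2.5},
  {"travel": [0.004, -0.033, -0.002], "spin": 2.5},
  {"travel": [0, -0.015, 0], "spin": 2.5},
])

```text
time_s: 24.3
tcp_pos: [0.5808, -0.0311, 0.193]
eef_rot: [178.6, 5.0, 176.6]
contact_force: [1.2, 0.1, -0.9]
gripper_width: 0.0576
```

```bash
python3 - <<'E'
from h import *
plan((.580,-.044,.11,177.1),step=.02)
p,d=r.capture("scene"); cv2.imwrite("pics/s7.png",cv2.resize(p[130:280,180:405],(780,520)))
print(find("scene","tin1"))
E
```

```text
[ 0.5808 -0.0311  0.193 ] [178.6   5.  176.6]
[[0.001, -0.003, 0.016, -0.1], [0.002, -0.003, 0.017, -0.1], [0.001, -0.003, 0.016, -0.1], [0.002, -0.003, 0.017, -0.1], [0.001, -0.003, 0.016, -0.1]]
[([0.578, -0.027, 0.176], 0.85)]
```

View pics/s7.png

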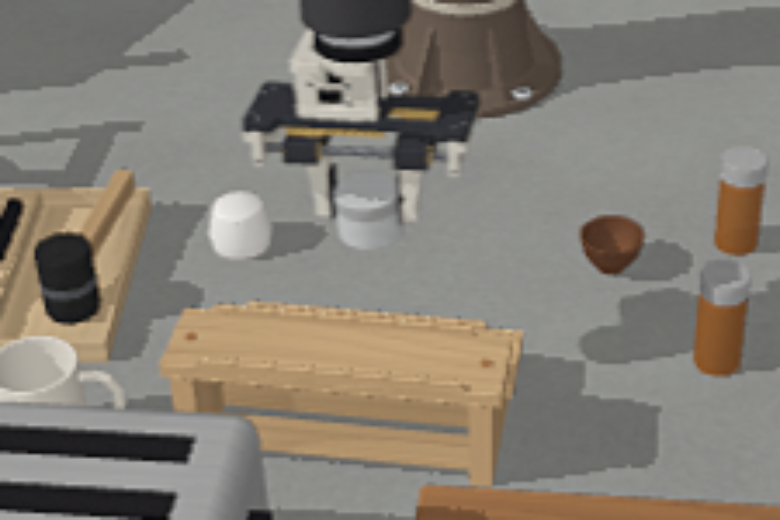

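The tin is held level at crop (367,215), and the network puts it at (0.578,−0.027). I'll lower it onto the lower step.

Request:
send_rows([
  {"travel": [0, -0.003, 0.017], "spin": 0},
  {"travel": [0, -0.003, 0.017], "spin": 0},
  {"travel": [0, -0.002, 0.017], "spin": 0},
  {"travel": [0, 0, 0.017], "spin": 0},
])

```text
time_s: 24.73
tcp_pos: [0.5896, -0.0374, 0.1279]
eef_rot: [178.4, 5.6, 176.5]
contact_force: [0.8, 0.1, -2.3]
gripper_width: 0.0576
```

```bash
python3 - <<'E'
from h import *
plan((.588,-.039,.075,177.1),step=.015)
E
```

```text
[ 0.5896 -0.0374  0.1279] [178.4   5.6 176.5]
[[0.002, -0.001, 0.013, -0.2], [0.002, -0.001, 0.013, -0.2], [0.001, -0.001, 0.013, -0.2], [0.002, 0.0, 0.013, -0.2]]
```

Request:
send_rows([
  {"travel": [0.003, -0.001, 0.013], "spin": 0},
  {"travel": [0.003, 0, 0.013], "spin": 0},
  {"travel": [0.003, 0, 0.013], "spin": 0},
  {"travel": [0.002, 0, 0.009], "spin": 0},
])

```text
time_s: 25.07
tcp_pos: [0.5832, -0.0346, 0.0753]
eef_rot: [178.4, 5.5, 176.7]
contact_force: [5.6, 0.1, 17.3]
gripper_width: 0.0576
```

```bash
python3 - <<'E'
from h import *
plan((.587,-.039,.069,177.1),step=.015)
r.capture("scene"); print(find("scene","tin1"))
E
```

```text
[ 0.5832 -0.0346  0.0753] [178.4   5.5 176.7]
[[-0.003, -0.004, 0.007, -0.4]]
[([0.58, -0.031, 0.057], 0.51)]
```

The tin is touching the front strip: force is +x and its foot reads about 0.057. I'll lift, shift it back and lower again.

Request:
send_rows([
  {"travel": [-0.004, 0, -0.008], "spin": 0},
  {"travel": [-0.006, 0, -0.002], "spin": 0},
])

```text
time_s: 25.33
tcp_pos: [0.5914, -0.0349, 0.0867]
eef_rot: [178.5, 5.4, 176.8]
contact_force: [-0.2, 0.3, -1.7]
gripper_width: 0.0575
```

Request:
send_rows([
  {"travel": [0.001, 0, 0.006], "spin": 0},
  {"travel": [0.001, 0, 0.006], "spin": 0},
])

```text
time_s: 25.5
tcp_pos: [0.5938, -0.0338, 0.0772]
eef_rot: [178.4, 5.7, 176.8]
contact_force: [0.1, -0.3, -1.5]
gripper_width: 0.0575
```

Request:
send_rows([
  {"travel": [0.003, 0, 0.005], "spin": 0},
  {"travel": [0.002, 0, 0.004], "spin": 0},
])

```text
time_s: 25.67
tcp_pos: [0.5905, -0.0329, 0.0678]
eef_rot: [178.3, 5.8, 176.8]
contact_force: [-11.8, 7.0, 36.7]
gripper_width: 0.0575
```

Request:
send_rows([
  {"travel": [0, 0, 0.002], "spin": 0},
])

```text
time_s: 25.75
tcp_pos: [0.5908, -0.0328, 0.0676]
eef_rot: [178.4, 5.9, 176.9]
contact_force: [-17.8, 4.3, 40.3]
gripper_width: 0.0575
```

Request:
send_rows([
  {"travel": [0, 0, -0.002], "spin": 0},
  {"travel": [0, 0, 0], "spin": 0},
  {"travel": [0, 0, 0], "spin": 0},
  {"travel": [0, 0, 0], "spin": 0},
], gripper=0.9)

```text
time_s: 26.08
tcp_pos: [0.5899, -0.0328, 0.0698]
eef_rot: [178.4, 5.9, 176.9]
contact_force: [0.3, 0.3, 0.0]
gripper_width: 0.0784
```

Request:
send_rows([
  {"travel": [0, 0, -0.015], "spin": 0},
  {"travel": [0, 0, -0.03], "spin": 0},
  {"travel": [0, 0, -0.04], "spin": 0},
  {"travel": [0, 0, -0.04], "spin": 0},
  {"travel": [0, 0, -0.04], "spin": 0},
])

```text
time_s: 26.5
tcp_pos: [0.5659, -0.0379, 0.2258]
eef_rot: [178.7, 4.5, 176.8]
contact_force: [0.9, 0.9, 0.3]
gripper_width: 0.0829
```

Request:
send_rows([
  {"travel": [0, 0.03, -0.04], "spin": 0},
  {"travel": [0, 0.04, -0.01], "spin": 0},
  {"travel": [0, 0.04, 0], "spin": 0},
  {"travel": [0, 0.04, 0], "spin": 0},
], gripper=1)

```text
time_s: 26.83
tcp_pos: [0.5728, 0.1041, 0.2852]
eef_rot: [178.4, 5.4, 176.2]
contact_force: [0.8, 0.1, -0.5]
gripper_width: 0.0876
```

```bash
python3 - <<'E'
from h import *
r.capture("scene"); print(find("scene","tin1"),find("scene","jar1"),find("scene","mallet_head"))
_,d=r.capture("top"); C=cloud("top",d); P=sel(C,.53,.64,-.1,.05,.088,.108); print(len(P),rect(P) if len(P) else 0)
plan((.525,.290,.25,-178))
E
```

```text
[([0.585, -0.031, 0.049], 0.53)] [([0.336, 0.315, -0.004], 0.76), ([0.529, 0.288, -0.003], 0.67), ([0.517, 0.424, -0.001], 0.62)] [([0.503, -0.349, 0.045], 0.59)]
211 (array([598.2, -50.7]), array([79. , 89.2]), 1.0)
[0.5722 0.103  0.2828] [178.6   5.1 176.4]
[[0.009, 0.026, 0.005, -0.8], [0.008, 0.026, 0.005, -0.8], [0.008, 0.026, 0.004, -0.8], [0.008, 0.027, 0.005, -0.8], [0.007, 0.027, 0.004, -0.8]]
[[0.007, 0.027, 0.005, -0.8], [0.007, 0.026, 0.004, -0.8]]
```

Request:
send_rows([
  {"travel": [0.009, 0.035, 0.006], "spin": -0.8},
  {"travel": [0.009, 0.035, 0.006], "spin": -0.8},
  {"travel": [0.009, 0.035, 0.006], "spin": -0.8},
  {"travel": [0.009, 0.036, 0.006], "spin": -0.8},
  {"travel": [0.008, 0.03, 0.006], "spin": -0.8},
])

```text
time_s: 27.5
tcp_pos: [0.5388, 0.2697, 0.2513]
eef_rot: [179.0, 5.2, 179.6]
contact_force: [1.3, -0.5, 0.0]
gripper_width: 0.0881
```

Request:
send_rows([
  {"travel": [0.004, 0.005, 0.022], "spin": 0},
  {"travel": [0.004, 0, 0.022], "spin": 0},
  {"travel": [0.004, 0, 0.022], "spin": 0},
])

```text
time_s: 27.75
tcp_pos: [0.5345, 0.2796, 0.1847]
eef_rot: [178.8, 5.5, 179.7]
contact_force: [0.2, 0.3, -0.1]
gripper_width: 0.0879
```

```bash
python3 - <<'E'
from h import *
plan((.528,.291,.15,-178),step=.02)
E
```

```text
[0.5345 0.2796 0.1847] [178.8   5.5 179.7]
[[0.005, 0.005, 0.017, -1.2], [0.005, 0.006, 0.017, -1.2]]
```

Request:
send_rows([
  {"travel": [0.006, 0.006, 0.017], "spin": 0},
  {"travel": [0.006, 0.006, 0.017], "spin": 0},
  {"travel": [0.004, 0, 0.012], "spin": 0},
])

```text
time_s: 28.0
tcp_pos: [0.5224, 0.2875, 0.1316]
eef_rot: [179.1, 5.3, 179.4]
contact_force: [0.3, -0.8, -0.4]
gripper_width: 0.0876
```

```bash
python3 - <<'E'
from h import *
plan((.525,.290,.07,None),step=.022)
E
```

```text
[0.5224 0.2875 0.1316] [179.1   5.3 179.4]
[[0.001, 0.0, 0.021, 0.0], [0.001, 0.001, 0.02, 0.0], [0.001, 0.0, 0.021, 0.0]]
```

Request:
send_rows([
  {"travel": [0.0, 0.001, 0.021], "spin": 0},
  {"travel": [0.001, 0.001, 0.02], "spin": 0},
  {"travel": [0.001, 0, 0.018], "spin": 0},
])

```text
time_s: 28.25
tcp_pos: [0.5268, 0.2861, 0.0702]
eef_rot: [179.1, 5.2, 179.1]
contact_force: [-0.1, 1.4, -0.2]
gripper_width: 0.0874
```

Request:
send_rows([
  {"travel": [0, 0, 0.001], "spin": 0},
  {"travel": [0, 0, 0.001], "spin": 0},
  {"travel": [0, 0, 0.001], "spin": 0},
  {"travel": [0, 0, 0.001], "spin": 0},
  {"travel": [0, 0, 0.001], "spin": 0},
], gripper=-1, squeeze=35)

```text
time_s: 28.67
tcp_pos: [0.5278, 0.2804, 0.0625]
eef_rot: [179.4, 5.0, 178.8]
contact_force: [0.7, -0.0, 0.2]
gripper_width: 0.06
```

Request:
send_rows([
  {"travel": [0, 0, 0], "spin": 0},
  {"travel": [0, 0, 0], "spin": 0},
  {"travel": [0, 0, 0], "spin": 0},
  {"travel": [0, 0, 0], "spin": 0},
])

```text
time_s: 29.0
tcp_pos: [0.5289, 0.2815, 0.0652]
eef_rot: [179.2, 5.2, 178.8]
contact_force: [-0.1, 1.2, -1.1]
gripper_width: 0.0464
```

Request:
send_rows([
  {"travel": [0, 0, -0.04], "spin": 0},
  {"travel": [0, 0, -0.04], "spin": 0},
  {"travel": [0, 0, -0.04], "spin": 0},
  {"travel": [0, 0, -0.04], "spin": 0},
  {"travel": [-0.02, 0, -0.03], "spin": 0},
])

```text
time_s: 29.42
tcp_pos: [0.5246, 0.2742, 0.2536]
eef_rot: [180.0, 4.3, 178.8]
contact_force: [1.1, 1.0, -1.7]
gripper_width: 0.0454
```

```bash
python3 - <<'E'
from h import *
plan((.668,-.13,.25,177.1),step=.036)
r.capture("scene"); print(find("scene","jar1"))
E
```

```text
[0.5246 0.2742 0.2536] [180.    4.3 178.8]
[[-0.013, -0.033, 0.001, 0.1], [-0.013, -0.033, 0.001, 0.1], [-0.013, -0.033, 0.001, 0.1], [-0.013, -0.033, 0.001, 0.1], [-0.013, -0.034, 0.001, 0.1]]
[[-0.013, -0.033, 0.001, 0.1], [-0.013, -0.034, 0.001, 0.1], [-0.013, -0.033, 0.002, 0.1], [-0.013, -0.033, 0.001, 0.1], [-0.013, -0.034, 0.002, 0.1]]
[[-0.012, -0.033, 0.001, 0.1], [-0.013, -0.034, 0.002, 0.1]]
[([0.517, 0.426, -0.002], 0.77), ([0.52, 0.273, 0.187], 0.68), ([0.337, 0.317, -0.001], 0.64)]
```

Request:
send_rows([
  {"travel": [-0.013, -0.033, 0.001], "spin": 0.1},
  {"travel": [-0.013, -0.033, 0.001], "spin": 0.1},
  {"travel": [-0.013, -0.033, 0.001], "spin": 0.1},
  {"travel": [-0.013, -0.033, 0.001], "spin": 0.1},
  {"travel": [-0.013, -0.034, 0.001], "spin": 0.1},
])

```text
time_s: 29.93
tcp_pos: [0.5914, 0.11, 0.2571]
eef_rot: [179.4, 4.8, 178.8]
contact_force: [0.6, 0.7, -1.4]
gripper_width: 0.0458
```

Request:
send_rows([
  {"travel": [-0.013, -0.033, 0.001], "spin": 0.1},
  {"travel": [-0.013, -0.034, 0.001], "spin": 0.1},
  {"travel": [-0.013, -0.033, 0.001], "spin": 0.1},
  {"travel": [-0.013, -0.033, 0.001], "spin": 0.1},
  {"travel": [-0.013, -0.034, 0.001], "spin": 0.1},
])

```text
time_s: 30.35
tcp_pos: [0.6521, -0.0669, 0.2537]
eef_rot: [179.4, 4.6, 178.4]
contact_force: [0.9, 0.5, -1.0]
gripper_width: 0.0457
```

Request:
send_rows([
  {"travel": [-0.012, -0.033, 0.001], "spin": 0.1},
  {"travel": [-0.01, -0.03, 0.001], "spin": 0.1},
  {"travel": [0, 0, 0], "spin": 0},
])

```text
time_s: 30.6
tcp_pos: [0.6727, -0.1393, 0.2497]
eef_rot: [179.4, 4.3, 178.0]
contact_force: [0.3, 1.4, -1.8]
gripper_width: 0.0458
```

```bash
python3 - <<'E'
from h import *
plan((.662,-.138,.195,177.1),step=.015)
r.capture("scene"); print(find("scene","jar1"))
E
```

```text
[ 0.6727 -0.1393  0.2497] [179.4   4.3 178. ]
[[0.004, 0.0, 0.013, 0.2], [0.004, 0.0, 0.014, 0.2], [0.003, 0.0, 0.013, 0.2], [0.004, 0.0, 0.014, 0.2]]
[([0.671, -0.139, 0.183], 0.84), ([0.339, 0.317, -0.004], 0.69)]
```

Request:
send_rows([
  {"travel": [0.005, 0, 0.014], "spin": 0},
  {"travel": [0.005, 0, 0.014], "spin": 0},
  {"travel": [0.005, 0, 0.014], "spin": 0},
  {"travel": [0.004, 0, 0.012], "spin": 0},
])

```text
time_s: 31.03
tcp_pos: [0.6574, -0.132, 0.1952]
eef_rot: [179.3, 4.5, 178.1]
contact_force: [-0.0, 1.5, -1.7]
gripper_width: 0.0455
```

```bash
python3 - <<'E'
from h import *
plan((.662,-.138,.180,177.1),step=.015)
r.capture("scene"); print(find("scene","jar1"))
E
```

```text
[ 0.6574 -0.132   0.1952] [179.3   4.5 178.1]
[[-0.002, -0.003, 0.008, 0.5], [-0.002, -0.003, 0.007, 0.5]]
[([0.517, 0.427, 0.001], 0.97), ([0.334, 0.316, -0.002], 0.83), ([0.654, -0.136, 0.13], 0.76)]
```

Request:
send_rows([
  {"travel": [-0.007, 0, 0.004], "spin": 0},
  {"travel": [-0.002, 0, 0.005], "spin": 0},
])

```text
time_s: 31.3
tcp_pos: [0.6671, -0.1305, 0.1878]
eef_rot: [179.3, 4.5, 178.3]
contact_force: [0.5, 0.0, -1.2]
gripper_width: 0.0459
```

Request:
send_rows([
  {"travel": [0, 0, 0.005], "spin": 0},
  {"travel": [0, 0, 0.003], "spin": 0},
])

```text
time_s: 31.47
tcp_pos: [0.6696, -0.1295, 0.18]
eef_rot: [179.3, 4.6, 178.3]
contact_force: [-1.3, -0.6, -0.5]
gripper_width: 0.0459
```

Request:
send_rows([
  {"travel": [0, 0, 0.003], "spin": 0},
])

```text
time_s: 31.55
tcp_pos: [0.6703, -0.1293, 0.177]
eef_rot: [179.3, 4.6, 178.3]
contact_force: [-0.3, -0.1, -1.0]
gripper_width: 0.0457
```

Request:
send_rows([
  {"travel": [0.005, 0, 0.001], "spin": 0},
  {"travel": [0.001, 0, 0.003], "spin": 0},
])

```text
time_s: 31.72
tcp_pos: [0.6662, -0.1287, 0.1743]
eef_rot: [179.4, 4.9, 178.4]
contact_force: [-6.2, 9.0, 26.2]
gripper_width: 0.0455
```

Request:
send_rows([
  {"travel": [0, 0, 0.002], "spin": 0},
])

```text
time_s: 31.8
tcp_pos: [0.6671, -0.1285, 0.1744]
eef_rot: [179.4, 5.0, 178.4]
contact_force: [-3.0, 1.0, 6.9]
gripper_width: 0.0454
```

Request:
send_rows([
  {"travel": [0, 0, -0.001], "spin": 0},
  {"travel": [0, 0, 0], "spin": 0},
  {"travel": [0, 0, 0], "spin": 0},
  {"travel": [0, 0, 0], "spin": 0},
], gripper=0.6)

```text
time_s: 32.13
tcp_pos: [0.6669, -0.1287, 0.1776]
eef_rot: [179.4, 5.2, 178.4]
contact_force: [0.5, 0.8, 0.1]
gripper_width: 0.0664
```

Request:
send_rows([
  {"travel": [0, 0, -0.01], "spin": 0},
  {"travel": [0, 0, -0.025], "spin": 0},
  {"travel": [0, 0, -0.04], "spin": 0},
  {"travel": [0, 0, -0.04], "spin": 0},
])

```text
time_s: 32.47
tcp_pos: [0.6513, -0.1298, 0.2854]
eef_rot: [179.3, 4.1, 178.3]
contact_force: [1.8, 0.2, 0.0]
gripper_width: 0.0701
```

```bash
python3 - <<'E'
from h import *
r.capture("scene"); print(find("scene","jar1"),find("scene","tin1"))
plan((.52,.42,.25,-178),step=.038)
E
```

```text
[([0.516, 0.424, -0.001], 0.8), ([0.668, -0.128, 0.108], 0.74), ([0.334, 0.313, -0.003], 0.62)] [([0.585, -0.032, 0.049], 0.66)]
[ 0.6539 -0.1299  0.2896] [179.3   4.7 178.3]
[[0.01, 0.036, 0.002, -0.2], [0.01, 0.036, 0.002, -0.2], [0.01, 0.036, 0.002, -0.2], [0.01, 0.037, 0.002, -0.2], [0.01, 0.037, 0.002, -0.2]]
[[0.009, 0.037, 0.002, -0.2], [0.009, 0.037, 0.002, -0.2], [0.009, 0.037, 0.002, -0.2], [0.009, 0.036, 0.003, -0.2], [0.009, 0.037, 0.002, -0.2]]
[[0.009, 0.037, 0.003, -0.2], [0.009, 0.036, 0.002, -0.2], [0.009, 0.037, 0.003, -0.2], [0.009, 0.036, 0.002, -0.2], [0.008, 0.037, 0.003, -0.2]]
```

Request:
send_rows([
  {"travel": [0.01, 0.036, 0.002], "spin": -0.2},
  {"travel": [0.01, 0.036, 0.002], "spin": -0.2},
  {"travel": [0.01, 0.036, 0.002], "spin": -0.2},
  {"travel": [0.01, 0.037, 0.002], "spin": -0.2},
  {"travel": [0.01, 0.037, 0.002], "spin": -0.2},
], gripper=1)

```text
time_s: 33.03
tcp_pos: [0.6078, 0.0516, 0.2763]
eef_rot: [179.5, 4.7, 178.7]
contact_force: [-0.1, 0.7, 0.1]
gripper_width: 0.0874
```

Request:
send_rows([
  {"travel": [0.009, 0.037, 0.002], "spin": -0.2},
  {"travel": [0.009, 0.037, 0.002], "spin": -0.2},
  {"travel": [0.009, 0.037, 0.002], "spin": -0.2},
  {"travel": [0.009, 0.036, 0.002], "spin": -0.2},
  {"travel": [0.009, 0.037, 0.002], "spin": -0.2},
])

```text
time_s: 33.45
tcp_pos: [0.5612, 0.2436, 0.2624]
eef_rot: [179.6, 4.5, 179.7]
contact_force: [1.1, 0.4, -0.4]
gripper_width: 0.0876
```

Request:
send_rows([
  {"travel": [0.009, 0.037, 0.003], "spin": -0.2},
  {"travel": [0.009, 0.036, 0.003], "spin": -0.2},
  {"travel": [0.009, 0.037, 0.003], "spin": -0.2},
  {"travel": [0.009, 0.034, 0.003], "spin": -0.2},
  {"travel": [0.003, 0.02, 0.003], "spin": 0},
])

```text
time_s: 33.87
tcp_pos: [0.5176, 0.4172, 0.2428]
eef_rot: [179.8, 4.4, -179.3]
contact_force: [0.0, -0.6, 0.2]
gripper_width: 0.0875
```

```bash
python3 - <<'E'
from h import *
plan((.518,.424,.14,None),step=.023)
E
```

```text
[0.5176 0.4172 0.2428] [ 179.8    4.4 -179.3]
[[0.001, 0.001, 0.021, 0.0], [0.002, 0.001, 0.02, 0.0], [0.001, 0.001, 0.021, 0.0], [0.002, 0.002, 0.02, 0.0], [0.001, 0.001, 0.021, 0.0]]
```

Request:
send_rows([
  {"travel": [0.001, 0.003, 0.021], "spin": 0},
  {"travel": [0.001, 0.002, 0.02], "spin": 0},
  {"travel": [0.001, 0.002, 0.021], "spin": 0},
  {"travel": [0.001, 0.002, 0.02], "spin": 0},
  {"travel": [0.001, 0.001, 0.021], "spin": 0},
])

```text
time_s: 34.28
tcp_pos: [0.5187, 0.4359, 0.1374]
eef_rot: [179.6, 4.6, -178.9]
contact_force: [0.8, 0.0, -0.2]
gripper_width: 0.0879
```

```bash
python3 - <<'E'
from h import *
plan((.515,.424,.07,None),step=.023)
E
```

```text
[0.5187 0.4359 0.1374] [ 179.6    4.6 -178.9]
[[0.003, -0.004, 0.022, 0.0], [0.003, -0.004, 0.022, 0.0], [0.003, -0.004, 0.023, 0.0]]
```

Request:
send_rows([
  {"travel": [0.003, -0.006, 0.018], "spin": 0},
  {"travel": [0.003, -0.004, 0.022], "spin": 0},
  {"travel": [0.003, -0.002, 0.023], "spin": 0},
])

```text
time_s: 34.53
tcp_pos: [0.5142, 0.4238, 0.0694]
eef_rot: [179.7, 4.5, -178.9]
contact_force: [0.5, 0.3, 0.2]
gripper_width: 0.0881
```

Request:
send_rows([
  {"travel": [0, 0, 0], "spin": 0},
  {"travel": [0, 0, 0], "spin": 0},
  {"travel": [0, 0, 0.001], "spin": 0},
  {"travel": [0, 0, 0.001], "spin": 0},
  {"travel": [0, 0, 0.001], "spin": 0},
], gripper=-1)

```text
time_s: 34.95
tcp_pos: [0.513, 0.4212, 0.0631]
eef_rot: [-179.9, 4.2, -178.9]
contact_force: [-0.9, 1.1, 0.8]
gripper_width: 0.0602
```

Request:
send_rows([
  {"travel": [0, 0, 0], "spin": 0},
  {"travel": [0, 0, 0], "spin": 0},
  {"travel": [0, 0, 0], "spin": 0},
  {"travel": [0, 0, 0], "spin": 0},
])

```text
time_s: 35.28
tcp_pos: [0.5141, 0.423, 0.0664]
eef_rot: [179.9, 4.4, -178.9]
contact_force: [0.6, 0.7, -1.5]
gripper_width: 0.0453
```

Request:
send_rows([
  {"travel": [0, 0, -0.04], "spin": 0},
  {"travel": [0, 0, -0.04], "spin": 0},
  {"travel": [0, 0, -0.04], "spin": 0},
  {"travel": [0, 0, -0.04], "spin": 0},
  {"travel": [-0.02, 0, -0.03], "spin": 0},
])

```text
time_s: 35.7
tcp_pos: [0.5136, 0.4178, 0.2537]
eef_rot: [-179.2, 3.6, -178.9]
contact_force: [0.7, 0.4, -1.8]
gripper_width: 0.0457
```

```bash
python3 - <<'E'
from h import *
plan((.675,-.03,.25,177.1),step=.038)
r.capture("scene"); print(find("scene","jar1"))
E
```

```text
[0.5136 0.4178 0.2537] [-179.2    3.6 -178.9]
[[-0.012, -0.035, 0.001, 0.3], [-0.012, -0.035, 0.002, 0.3], [-0.012, -0.034, 0.001, 0.3], [-0.012, -0.034, 0.002, 0.3], [-0.012, -0.034, 0.001, 0.3]]
[[-0.013, -0.034, 0.002, 0.3], [-0.013, -0.034, 0.001, 0.3], [-0.013, -0.034, 0.002, 0.3], [-0.013, -0.034, 0.001, 0.3], [-0.013, -0.035, 0.002, 0.3]]
[[-0.014, -0.034, 0.001, 0.3], [-0.013, -0.034, 0.002, 0.3], [-0.014, -0.035, 0.001, 0.3]]
[([0.338, 0.317, 0.001], 0.73), ([0.666, -0.131, 0.108], 0.66), ([0.517, 0.42, 0.189], 0.61)]
```

Request:
send_rows([
  {"travel": [-0.012, -0.035, 0.001], "spin": 0.3},
  {"travel": [-0.012, -0.035, 0.001], "spin": 0.3},
  {"travel": [-0.012, -0.034, 0.001], "spin": 0.3},
  {"travel": [-0.012, -0.034, 0.001], "spin": 0.3},
  {"travel": [-0.012, -0.034, 0.001], "spin": 0.3},
])

```text
time_s: 36.22
tcp_pos: [0.5799, 0.2492, 0.2558]
eef_rot: [-179.8, 4.0, 179.9]
contact_force: [1.8, 0.5, -1.7]
gripper_width: 0.0457
```

Request:
send_rows([
  {"travel": [-0.013, -0.034, 0.001], "spin": 0.3},
  {"travel": [-0.013, -0.034, 0.001], "spin": 0.3},
  {"travel": [-0.013, -0.034, 0.001], "spin": 0.3},
  {"travel": [-0.013, -0.034, 0.001], "spin": 0.3},
  {"travel": [-0.013, -0.034, 0.001], "spin": 0.3},
])

```text
time_s: 36.63
tcp_pos: [0.6422, 0.0692, 0.2527]
eef_rot: [-179.9, 3.7, 178.4]
contact_force: [0.2, 1.0, -1.9]
gripper_width: 0.0458
```

Request:
send_rows([
  {"travel": [-0.013, -0.034, 0.001], "spin": 0.3},
  {"travel": [-0.01, -0.025, 0.001], "spin": 0.3},
  {"travel": [-0.005, -0.015, 0.001], "spin": 0.3},
  {"travel": [0, 0, 0.001], "spin": 0},
])

```text
time_s: 36.97
tcp_pos: [0.6682, -0.0168, 0.2471]
eef_rot: [-179.9, 3.5, 177.0]
contact_force: [-0.7, 0.4, -1.4]
gripper_width: 0.0456
```

```bash
python3 - <<'E'
from h import *
plan((.666,-.031,.195,177.1),step=.015)
E
```

```text
[ 0.6682 -0.0168  0.2471] [-179.9    3.5  177. ]
[[0.001, -0.004, 0.013, -0.0], [0.001, -0.003, 0.013, -0.0], [0.001, -0.004, 0.013, -0.0], [0.002, -0.003, 0.013, -0.0]]
```

Request:
send_rows([
  {"travel": [0.001, -0.005, 0.013], "spin": 0},
  {"travel": [0.001, -0.004, 0.013], "spin": 0},
  {"travel": [0.001, -0.004, 0.013], "spin": 0},
  {"travel": [0.001, -0.004, 0.012], "spin": 0},
])

```text
time_s: 37.3
tcp_pos: [0.6665, -0.0354, 0.1942]
eef_rot: [-180.0, 3.6, 176.8]
contact_force: [-0.4, -0.3, -1.7]
gripper_width: 0.0452
```

```bash
python3 - <<'E'
from h import *
plan((.666,-.031,.180,177.1),step=.015)
r.capture("scene"); print(find("scene","jar1"))
E
```

```text
[ 0.6665 -0.0354  0.1942] [-180.     3.6  176.8]
[[0.002, 0.004, 0.014, -0.3]]
[([0.668, -0.034, 0.128], 0.97), ([0.664, -0.131, 0.108], 0.78), ([0.335, 0.316, -0.002], 0.59)]
```

Request:
send_rows([
  {"travel": [0.001, 0.002, 0.006], "spin": 0},
  {"travel": [0.001, 0, 0.006], "spin": 0},
  {"travel": [0.001, 0, 0.004], "spin": 0},
])

```text
time_s: 37.65
tcp_pos: [0.6639, -0.0322, 0.1769]
eef_rot: [-179.9, 3.5, 176.8]
contact_force: [0.2, -1.0, -1.4]
gripper_width: 0.0456
```

Request:
send_rows([
  {"travel": [0, 0, 0.003], "spin": 0},
])

```text
time_s: 37.73
tcp_pos: [0.6645, -0.0318, 0.1753]
eef_rot: [-179.9, 3.6, 176.9]
contact_force: [-8.5, 4.0, 22.6]
gripper_width: 0.0456
```

Request:
send_rows([
  {"travel": [0, 0, 0.002], "spin": 0},
])

```text
time_s: 37.82
tcp_pos: [0.6651, -0.0315, 0.1752]
eef_rot: [-179.9, 3.7, 177.0]
contact_force: [-6.2, -0.2, 11.6]
gripper_width: 0.0454
```

Request:
send_rows([
  {"travel": [0, 0, -0.001], "spin": 0},
  {"travel": [0, 0, 0], "spin": 0},
  {"travel": [0, 0, 0], "spin": 0},
  {"travel": [0, 0, 0], "spin": 0},
], gripper=0.55)

```text
time_s: 38.15
tcp_pos: [0.6667, -0.0303, 0.1792]
eef_rot: [-179.9, 4.0, 177.1]
contact_force: [-0.2, 0.0, -0.6]
gripper_width: 0.0657
```

Request:
send_rows([
  {"travel": [0, 0, -0.01], "spin": 0},
  {"travel": [0, 0, -0.025], "spin": 0},
  {"travel": [0, 0, -0.04], "spin": 0},
  {"travel": [0, 0, -0.04], "spin": 0},
])

```text
time_s: 38.48
tcp_pos: [0.6543, -0.03, 0.2881]
eef_rot: [-179.8, 3.0, 177.0]
contact_force: [0.5, 0.2, 1.0]
gripper_width: 0.0682
```

```bash
python3 - <<'E'
from h import *
r.capture("scene"); print(find("scene","jar1"))
plan((.345,.305,.25,-170),step=.038)
E
```

```text
[([0.666, -0.032, 0.111], 0.87), ([0.665, -0.132, 0.108], 0.8), ([0.338, 0.315, -0.003], 0.69)]
[ 0.658  -0.03    0.2958] [-179.9    3.8  177.1]
[[0.026, 0.025, 0.002, -1.0], [0.025, 0.025, 0.002, -1.0], [0.025, 0.025, 0.002, -1.0], [0.024, 0.026, 0.002, -1.0], [0.024, 0.026, 0.002, -1.0]]
[[0.023, 0.027, 0.002, -1.0], [0.023, 0.027, 0.002, -1.0], [0.022, 0.027, 0.002, -1.0], [0.022, 0.028, 0.001, -1.0], [0.021, 0.028, 0.002, -1.0]]
[[0.021, 0.029, 0.001, -1.0], [0.02, 0.029, 0.002, -1.0], [0.02, 0.029, 0.001, -1.0]]
```

Request:
send_rows([
  {"travel": [0.026, 0.025, 0.002], "spin": -1},
  {"travel": [0.025, 0.025, 0.002], "spin": -1},
  {"travel": [0.025, 0.025, 0.002], "spin": -1},
  {"travel": [0.024, 0.026, 0.002], "spin": -1},
  {"travel": [0.024, 0.026, 0.002], "spin": -1},
], gripper=1)

```text
time_s: 39.0
tcp_pos: [0.5387, 0.0988, 0.2805]
eef_rot: [-179.6, 4.2, -178.3]
contact_force: [-0.6, 0.3, 0.7]
gripper_width: 0.0873
```

Request:
send_rows([
  {"travel": [0.023, 0.027, 0.002], "spin": -1},
  {"travel": [0.023, 0.027, 0.002], "spin": -1},
  {"travel": [0.022, 0.027, 0.002], "spin": -1},
  {"travel": [0.022, 0.028, 0.001], "spin": -1},
  {"travel": [0.021, 0.028, 0.002], "spin": -1},
])

```text
time_s: 39.42
tcp_pos: [0.4141, 0.2327, 0.265]
eef_rot: [-179.4, 4.5, -173.1]
contact_force: [0.5, 0.4, -0.5]
gripper_width: 0.0877
```

Request:
send_rows([
  {"travel": [0.021, 0.028, 0.001], "spin": -1},
  {"travel": [0.018, 0.025, 0.002], "spin": -1},
  {"travel": [0.01, 0.015, 0.001], "spin": -1},
])

```text
time_s: 39.67
tcp_pos: [0.3524, 0.2975, 0.2585]
eef_rot: [-179.4, 4.7, -169.9]
contact_force: [1.0, -0.6, 0.4]
gripper_width: 0.0875
```

```bash
python3 - <<'E'
from h import *
plan((.336,.316,.14,None),step=.023)
E
```

```text
[0.3524 0.2975 0.2585] [-179.4    4.7 -169.9]
[[0.004, 0.004, 0.019, 0.0], [0.004, 0.004, 0.02, 0.0], [0.004, 0.004, 0.019, 0.0], [0.003, 0.003, 0.02, 0.0], [0.004, 0.004, 0.019, 0.0]]
[[0.003, 0.003, 0.02, 0.0]]
```

Request:
send_rows([
  {"travel": [0.004, 0.004, 0.019], "spin": 0},
  {"travel": [0.004, 0.004, 0.02], "spin": 0},
  {"travel": [0.004, 0.004, 0.019], "spin": 0},
  {"travel": [0.004, 0.003, 0.02], "spin": 0},
  {"travel": [0.003, 0.002, 0.019], "spin": 0},
])

```text
time_s: 40.08
tcp_pos: [0.337, 0.3204, 0.165]
eef_rot: [179.8, 5.3, -169.4]
contact_force: [1.0, 0.2, -0.8]
gripper_width: 0.0879
```

```bash
python3 - <<'E'
from h import *
plan((.334,.316,.07,None),step=.023)
E
```

```text
[0.337  0.3204 0.165 ] [ 179.8    5.3 -169.4]
[[0.003, -0.001, 0.019, 0.0], [0.002, -0.001, 0.019, 0.0], [0.003, -0.001, 0.019, 0.0], [0.002, -0.001, 0.019, 0.0], [0.003, 0.0, 0.018, 0.0]]
```

Request:
send_rows([
  {"travel": [0.003, -0.002, 0.019], "spin": 0},
  {"travel": [0.002, -0.002, 0.019], "spin": 0},
  {"travel": [0.003, -0.001, 0.019], "spin": 0},
  {"travel": [0.002, -0.001, 0.019], "spin": 0},
  {"travel": [0.002, 0, 0.017], "spin": 0},
])

```text
time_s: 40.5
tcp_pos: [0.3351, 0.3172, 0.0704]
eef_rot: [179.4, 5.5, -169.3]
contact_force: [0.8, -0.4, 0.6]
gripper_width: 0.0874
```

Request:
send_rows([
  {"travel": [0, 0, 0], "spin": 0},
  {"travel": [0, 0, 0], "spin": 0},
  {"travel": [0, 0, 0.001], "spin": 0},
  {"travel": [0, 0, 0.001], "spin": 0},
  {"travel": [0, 0, 0.001], "spin": 0},
], gripper=-1)

```text
time_s: 40.92
tcp_pos: [0.3358, 0.3178, 0.0684]
eef_rot: [179.4, 5.5, -169.2]
contact_force: [-0.7, 0.5, 0.6]
gripper_width: 0.0597
```

Request:
send_rows([
  {"travel": [0, 0, 0], "spin": 0},
  {"travel": [0, 0, 0], "spin": 0},
  {"travel": [0, 0, 0], "spin": 0},
  {"travel": [0, 0, 0], "spin": 0},
])

```text
time_s: 41.25
tcp_pos: [0.3363, 0.319, 0.0704]
eef_rot: [179.2, 5.7, -169.3]
contact_force: [-0.1, -0.3, -1.8]
gripper_width: 0.0456
```

Request:
send_rows([
  {"travel": [0, 0, -0.04], "spin": 0},
  {"travel": [0, 0, -0.04], "spin": 0},
  {"travel": [0, 0, -0.04], "spin": 0},
  {"travel": [0, 0, -0.04], "spin": 0},
  {"travel": [-0.02, 0, -0.03], "spin": 0},
])

```text
time_s: 41.67
tcp_pos: [0.3338, 0.3103, 0.2605]
eef_rot: [-179.9, 4.9, -169.2]
contact_force: [0.8, 1.5, -2.4]
gripper_width: 0.0453
```

```bash
python3 - <<'E'
from h import *
plan((.676,.065,.25,177.1),step=.038)
r.capture("scene"); print(find("scene","jar1"))
E
```

```text
[0.3338 0.3103 0.2605] [-179.9    4.9 -169.2]
[[-0.024, -0.025, 0.003, 1.1], [-0.025, -0.025, 0.003, 1.1], [-0.025, -0.024, 0.003, 1.1], [-0.025, -0.024, 0.003, 1.1], [-0.026, -0.024, 0.003, 1.1]]
[[-0.026, -0.023, 0.003, 1.1], [-0.027, -0.023, 0.003, 1.1], [-0.027, -0.022, 0.003, 1.1], [-0.028, -0.021, 0.003, 1.1], [-0.028, -0.021, 0.003, 1.1]]
[[-0.028, -0.02, 0.003, 1.1], [-0.029, -0.02, 0.003, 1.1]]
[([0.664, -0.13, 0.108], 0.96), ([0.332, 0.306, 0.19], 0.73), ([0.664, -0.032, 0.11], 0.57)]
```

Request:
send_rows([
  {"travel": [-0.024, -0.025, 0.002], "spin": 1.1},
  {"travel": [-0.025, -0.025, 0.002], "spin": 1.1},
  {"travel": [-0.025, -0.024, 0.002], "spin": 1.1},
  {"travel": [-0.025, -0.024, 0.002], "spin": 1.1},
  {"travel": [-0.026, -0.024, 0.002], "spin": 1.1},
])

```text
time_s: 42.18
tcp_pos: [0.4807, 0.2139, 0.2658]
eef_rot: [178.9, 5.4, -174.3]
contact_force: [0.0, 1.7, -1.5]
gripper_width: 0.0457
```

Request:
send_rows([
  {"travel": [-0.026, -0.023, 0.002], "spin": 1.1},
  {"travel": [-0.027, -0.023, 0.002], "spin": 1.1},
  {"travel": [-0.027, -0.022, 0.002], "spin": 1.1},
  {"travel": [-0.028, -0.02, 0.002], "spin": 1.1},
  {"travel": [-0.028, -0.018, 0.002], "spin": 1.1},
])

```text
time_s: 42.6
tcp_pos: [0.6283, 0.1085, 0.2628]
eef_rot: [178.4, 5.0, 179.8]
contact_force: [1.0, 1.1, -0.9]
gripper_width: 0.0459
```

Request:
send_rows([
  {"travel": [-0.024, -0.01, 0.002], "spin": 1.1},
  {"travel": [-0.018, -0.005, 0.002], "spin": 1.1},
  {"travel": [0, 0, 0], "spin": 0},
])

```text
time_s: 42.85
tcp_pos: [0.6754, 0.0868, 0.2572]
eef_rot: [178.3, 4.6, 177.1]
contact_force: [0.7, -0.4, -1.9]
gripper_width: 0.0457
```

```bash
python3 - <<'E'
from h import *
plan((.671,.066,.2,177.1),step=.015)
E
```

```text
[0.6754 0.0868 0.2572] [178.3   4.6 177.1]
[[0.002, -0.005, 0.011, 0.0], [0.002, -0.004, 0.011, 0.0], [0.001, -0.005, 0.011, 0.0], [0.002, -0.004, 0.012, 0.0], [0.001, -0.005, 0.011, 0.0]]
```

Request:
send_rows([
  {"travel": [0.002, -0.005, 0.011], "spin": 0},
  {"travel": [0.002, -0.004, 0.011], "spin": 0},
  {"travel": [0.001, -0.004, 0.011], "spin": 0},
  {"travel": [0.001, -0.004, 0.012], "spin": 0},
  {"travel": [0.001, -0.003, 0.01], "spin": 0},
])

```text
time_s: 43.27
tcp_pos: [0.6688, 0.0673, 0.1941]
eef_rot: [178.3, 4.4, 177.1]
contact_force: [-0.6, -0.6, -1.6]
gripper_width: 0.0454
```

```bash
python3 - <<'E'
from h import *
plan((.670,.066,.183,177.1),step=.015)
r.capture("scene"); print(find("scene","jar1"))
E
```

```text
[0.6688 0.0673 0.1941] [178.3   4.4 177.1]
[[0.0, -0.002, 0.011, 0.0]]
[([0.662, -0.128, 0.106], 0.85), ([0.665, -0.03, 0.108], 0.82), ([0.666, 0.067, 0.124], 0.59)]
```

Request:
send_rows([
  {"travel": [-0.001, 0, 0.006], "spin": 0},
  {"travel": [0, 0, 0.005], "spin": 0},
])

```text
time_s: 43.53
tcp_pos: [0.67, 0.0678, 0.1831]
eef_rot: [178.4, 4.4, 177.2]
contact_force: [0.5, -0.6, -1.7]
gripper_width: 0.0457
```

Request:
send_rows([
  {"travel": [0, 0, 0.003], "spin": 0},
])

```text
time_s: 43.62
tcp_pos: [0.6703, 0.0683, 0.18]
eef_rot: [178.4, 4.4, 177.2]
contact_force: [-2.9, 0.9, 9.3]
gripper_width: 0.046
```

Request:
send_rows([
  {"travel": [0, 0, 0.002], "spin": 0},
])

```text
time_s: 43.7
tcp_pos: [0.6712, 0.0681, 0.18]
eef_rot: [178.4, 4.6, 177.3]
contact_force: [-7.5, -2.2, 16.9]
gripper_width: 0.0457
```

Contact came at the expected height. I'll release, move clear and check everything.

Request:
send_rows([
  {"travel": [0, 0, -0.001], "spin": 0},
  {"travel": [0, 0, 0], "spin": 0},
  {"travel": [0, 0, 0], "spin": 0},
  {"travel": [0, 0, 0], "spin": 0},
], gripper=0.55)

```text
time_s: 44.03
tcp_pos: [0.6728, 0.0691, 0.1838]
eef_rot: [178.3, 4.9, 177.4]
contact_force: [-0.2, -0.1, -0.9]
gripper_width: 0.0655
```

Request:
send_rows([
  {"travel": [0, 0, -0.01], "spin": 0},
  {"travel": [0, 0, -0.025], "spin": 0},
  {"travel": [0, 0, -0.04], "spin": 0},
  {"travel": [0, 0, -0.04], "spin": 0},
  {"travel": [0, 0, -0.03], "spin": 0},
])

```text
time_s: 44.45
tcp_pos: [0.6565, 0.0647, 0.3259]
eef_rot: [178.6, 4.0, 177.3]
contact_force: [0.9, 0.6, 0.2]
gripper_width: 0.0681
```

Request:
send_rows([
  {"travel": [0.03, 0.03, 0], "spin": 0},
  {"travel": [0.03, 0.03, 0], "spin": 0},
  {"travel": [0.03, 0.03, 0], "spin": 0},
  {"travel": [0.03, 0.03, 0], "spin": 0},
  {"travel": [0.03, 0.03, 0], "spin": 0},
])

```text
time_s: 44.87
tcp_pos: [0.52, 0.2182, 0.3319]
eef_rot: [178.3, 5.0, 176.7]
contact_force: [1.3, 2.3, 0.5]
gripper_width: 0.0681
```

Request:
send_rows([
  {"travel": [0.02, 0.03, 0], "spin": 0},
  {"travel": [0.02, 0.03, 0], "spin": 0},
  {"travel": [0.02, 0.03, 0], "spin": 0},
  {"travel": [0.02, 0.03, 0], "spin": 0},
  {"travel": [0, 0, 0], "spin": 0},
])

```text
time_s: 45.28
tcp_pos: [0.438, 0.3509, 0.3348]
eef_rot: [177.8, 5.2, 176.9]
contact_force: [0.3, -1.0, -0.1]
gripper_width: 0.0678
```

```bash
python3 - <<'E'
from h import *
st()
s,_=r.capture("scene"); p,d=r.capture("top")
a=cv2.resize(s[130:290,120:360],(750,500)); cv2.imwrite("pics/f1.png",a)
uc,lc=np.array([.6648,-.0478,.11]),np.array([.584,-.044,.05]); Q=R.from_euler('z',-2.85,degrees=True)
for n in("scene","top"):
    for t,c in(("jar1",uc),("tin1",lc)):
        for q in find(n,t,5): print(n,t,q,Q.inv().apply(np.array(q[0])-c).round(3))
    print(n,find(n,"mallet_head"),find(n,"tray_floor"))
for t in "salt_bowl pepper_mill mug honey_jar timer".split(): print(t,find("top",t,2))
E
```

```text
45.2833 [0.43799921 0.3508727  0.33483507] [177.81787392   5.24820367 176.8604461 ] [ 0.33847676 -1.03067882 -0.13375887] 0.06775507555684403
scene jar1 ([0.668, -0.027, 0.112], 0.85) [0.002 0.021 0.002]
scene jar1 ([0.672, 0.069, 0.111], 0.84) [0.001 0.117 0.001]
scene jar1 ([0.666, -0.131, 0.107], 0.74) [ 0.005 -0.083 -0.003]
scene tin1 ([0.585, -0.027, 0.051], 0.56) [0.    0.017 0.001]
scene [([0.505, -0.346, 0.045], 0.75), ([0.679, 0.414, -0.002], 0.7)] [([0.454, -0.365, -0.002], 0.61), ([0.506, -0.345, 0.042], 0.21)]
top jar1 ([0.581, -0.032, 0.046], 0.68) [-0.084  0.012 -0.064]
top jar1 ([0.667, -0.03, 0.108], 0.65) [ 0.001  0.018 -0.002]
top jar1 ([0.666, -0.124, 0.111], 0.64) [ 0.005 -0.076  0.001]
top jar1 ([0.669, 0.073, 0.109], 0.46) [-0.002  0.121 -0.001]
top tin1 ([0.583, -0.034, 0.05], 0.46) [-0.001  0.01   0.   ]
top tin1 ([0.678, 0.423, 0.004], 0.2) [ 0.071  0.471 -0.046]
top [([0.499, -0.35, 0.049], 0.75), ([0.583, -0.042, 0.052], 0.4), ([0.666, -0.031, 0.111], 0.31)] [([0.452, -0.366, 0.006], 0.81)]
salt_bowl [([0.377, 0.191, -0.001], 0.59)]
pepper_mill [([0.678, 0.425, 0.002], 0.49)]
mug [([0.685, -0.32, 0.001], 0.77), ([0.66, -0.423, 0.001], 0.7)]
honey_jar []
timer [([0.371, -0.201, -0.003], 0.49), ([0.688, -0.317, 0.001], 0.42)]
```

View pics/f1.png

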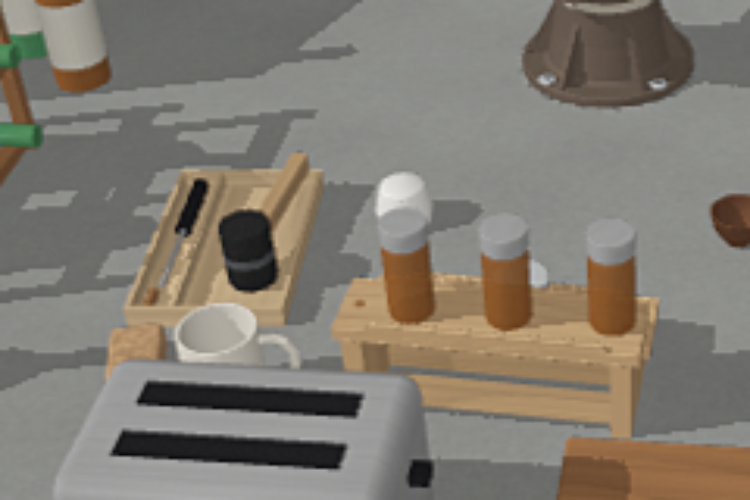

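The last crop shows three upright jars on the upper step at (405,265), (505,270) and (610,275). The tin is behind them on the lower step at (538,272), and the mallet is in the tray at (247,250). I'll hand in.

```bash
python3 -c "
from h import *
r.close_job(); st()"
```

```text
the job is handed in; nothing more can be done
the job is handed in; nothing more can be done
```

The job is done and handed in at about 45 s of the 210 s allowed. My last checks were within the limits, but the hand-in gave no verdict.

- **Dowels:** I pressed all four down with the mallet head before anything went on the rack. Pictures and depth showed them flush to about 1 mm; for dowel 4 the depth read slightly below flush.
- **Jars and tin:** only three jars and one tin were in the scene. The jars stand upright on the upper step, within about 5 mm of its middle line and at most 121 mm along it. The tin stands on the lower step, also within 5 mm of its middle line. All feet read within 3 mm of step height. The tin first caught on the front strip, so I lifted it, moved it back and set it down again.
- **Mallet:** it stands in the tray's large compartment, its head about 50 mm along and 15–20 mm across from the centre, at about 40 mm above the floor.
- **Bystanders:** the salt bowl, pepper mill, mug and timer read within about 8 mm of their starting positions. The honey jar was not detected in the last check, and the cork block was never detected by name. Nothing was moved close to either.
- **Drift and misreads:** the tool drifted to a tilt of about 5° during the run, with no visible effect on the placements. The top camera also took the tin for a jar once; the picture and the scene camera showed otherwise.

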